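# Turn the tokens plain side up through the token turner

## Task

Unscrew the cap of the token turner and swing it fully clear of the hopper, then send every brass token lying on the cart through the twisted guide, letting each go flat, ringed side up, over the hopper so that it comes to rest in the bay at the foot plain side up. When all are through, swing the cap back over the hopper and screw it fully tight. Leave the gems, mallet, tin and dice tray where they are.

Things in the scene. Friction and masses are not known exactly. Their poses are not given: they have to be found in the camera images.
- turner: Token turner, a fixed stand: wooden base 260 x 100 x 10 mm, an upright clear tube with four twisted steel rails inside (a guide slot making half a turn on the way down), a clear hopper on top (rim 278 mm above the table) and a roofed clear bay at the foot that cannot be reached by hand. Origin on the table under the tube's axis; x points from the tube to the bay, y to the left of that, z up.
- slot_top (a point): Top of the twisted slot, at the foot of the hopper's slick white 50-degree ramp, which falls towards the turner's +x; 225 mm above the table. A token lying flat in the hopper slides down, stands up in the slot, is turned half round on the way down and slides out flat with its former underside up.
- hopper_mouth (a point): Where to let a token go: mouth of the open hopper (inside 58 mm along the turner's x, 90 mm along y) at rim height, 278 mm above the table, 30 mm to -x of the tube. Let go flat with its middle here or up to 8 mm higher (fingertips about at the rim), a token drops some 20 mm onto the ramp and runs through; 10 mm off sideways does no harm.
- bay_mid (a point): Middle of the floor of the bay where turned tokens collect: under a clear sloping roof, from the tube's foot to 186 mm along x, 68 mm wide along y; its slick floor falls 17 degrees towards +x, from 55 to 10 mm above the table (33 mm here), so tokens come to rest tilted along it. Axes as the turner.
- swing_arm (a joint): Hinge of the steel arm that carries the screw cap, upright axis at pivot_top. 0 = cap over the hopper; grows clockwise seen from above (cap goes towards the turner's +x), to 1.6 rad fully aside. Stays where left (friction 0.2 N m). Locked by the cap's lug behind a keeper block until the cap is unscrewed by about 0.8 rad (better 1.3); swings back home only with the cap still unscrewed.
- screw_cap (a joint): Turn of the black screw cap on its arm: 0 = screwed tight, grows anticlockwise seen from above, up to 1.5 rad = fully unscrewed. Friction 0.08 N m; stays where left. May start a little loose (up to 0.2).
- pivot_top (a point): On the axis of the arm's hinge, 290 mm above the table, 68 mm from the cap's axis.
- cap_grip (a point): Middle of the grip bar on top of the screw cap, on the cap's axis, 301.5 mm above the table. Bar 44 mm long, 12 mm thick, 22 mm high (290.5 to 312.5 mm), free on all sides; x along the bar, y across it, z up. The cap is a disc of 92 mm diameter below the arm, with a steel lug on its edge at its +x end.
- token1_mid (a point): A brass token, round, 30 mm diameter, 6 mm thick, 30 g, lying flat on the table at the start with its ringed side up; middle of the disc. z points out of the ringed side (dark ring and dot); the other side is plain. Three to five lie about; absent ones read None.
- token2_mid (a point): A brass token, round, 30 mm diameter, 6 mm thick, 30 g, lying flat on the table at the start with its ringed side up; middle of the disc. z points out of the ringed side (dark ring and dot); the other side is plain. Three to five lie about; absent ones read None.
- token3_mid (a point): A brass token, round, 30 mm diameter, 6 mm thick, 30 g, lying flat on the table at the start with its ringed side up; middle of the disc. z points out of the ringed side (dark ring and dot); the other side is plain. Three to five lie about; absent ones read None.
- token4_mid (a point): A brass token, round, 30 mm diameter, 6 mm thick, 30 g, lying flat on the table at the start with its ringed side up; middle of the disc. z points out of the ringed side (dark ring and dot); the other side is plain. Three to five lie about; absent ones read None.
- token5_mid (a point): A brass token, round, 30 mm diameter, 6 mm thick, 30 g, lying flat on the table at the start with its ringed side up; middle of the disc. z points out of the ringed side (dark ring and dot); the other side is plain. Three to five lie about; absent ones read None.
- gem1_mid (a point): Glass gem, 22 mm wide, 9.5 mm high, 15 g, loose bystander among the tokens; middle of it.
- gem2_mid (a point): Glass gem, 22 mm wide, 9.5 mm high, 15 g, loose bystander among the tokens; middle of it.
- gem3_mid (a point): Glass gem, 22 mm wide, 9.5 mm high, 15 g, loose bystander among the tokens; middle of it.
- mallet_mid (a point): Red wooden mallet, 220 mm long, head 75 mm wide and 38 mm thick, lying on its side to the right; bystander. Point in the handle near the head, 19 mm up.
- tin_mid (a point): Steel token tin, 87 mm diameter, 66 mm high, bystander at the back; its middle.
- tray_mid (a point): Bamboo dice tray, 160 x 200 x 30 mm, with dice, bystander on the left; its middle.

How it is judged:
On the way, in this order (a step that is already met when the one before it is completed fails the run):
1. the cap is unscrewed while still over the hopper (value of joint screw_cap above 1 rad and value of joint swing_arm below 0.15 rad), for 0.1 s.
2. the cap is swung clear of the hopper (value of joint swing_arm above 1.1 rad), for 0.2 s.
3. every token lies in the bay, plain side up (angle between each of token1_mid, token2_mid, token3_mid, token4_mid, token5_mid's own z axis and vertical above 2.3 rad and horizontal distance between each of token1_mid, token2_mid, token3_mid, token4_mid, token5_mid and bay_mid below 0.09 m and height (world z) of each of token1_mid, token2_mid, token3_mid, token4_mid, token5_mid below 0.075 m), for 0.2 s.
4. the cap is swung back and screwed tight (value of joint swing_arm below 0.08 rad and value of joint screw_cap below 0.12 rad), for 0.2 s.
At the end, for the whole second after the job is handed in: Every token is at rest inside the bay with its plain side up (ringed side within about 48 degrees of straight down), the arm is swung home (below 0.08 rad) and the cap screwed tight (below 0.12 rad) (all of step 3 and all of step 4 and linear speed of each of token1, token2, token3, token4, token5 below 0.03 m/s); the robot touches nothing.
It fails at once if a gem, the mallet, the tin or the dice tray is moved more than 6 cm (distance of any of gem1_mid, gem2_mid, gem3_mid, mallet_mid, tin_mid, tray_mid from where it was at the start of the episode above 0.06 m).
Of token1, token2, token3, token4, token5 only 3 to 5 are there at a start; the rules pass over those that are not, and their reading is None.
At some moment in a run one of token1, token2, token3, token4, token5 may be knocked a few centimetres aside while the robot is not near it.
It also fails if it takes over 210 s, if anything falls off the work surface, if the arm or the gripper's body presses on something with over 40 N, if the wrist force passes 120 N, or if a joint passes its speed limit or range.

## Robot

A 6-joint arm with a two-finger parallel gripper is mounted at the origin on the work surface. World frame = base frame: x ahead of the robot, y to its left, z up, the work surface at z = 0. Lengths are in m, angles in rad, forces in N, time in s.
With the tool pointing down it reaches from about 0.325 to 0.9 m from the base axis. Payload 6.1 kg.
Tool frame: the origin (TCP) lies midway between the tips of the shut fingers; the grasp point (between the pads) lies bot.grip_depth behind it (bot.grip_depth is the distance from the TCP to the grasp point, in m); z points along the fingers, x is the direction in which the jaws open and shut, and the axes are right-handed (so a half turn about z gives the same grasp; the last joint's range is limited). The gripper opens to 85 mm and grips with 20 to 120 N. Pads are 22 mm wide; open, the fingers measure 114 mm over their backs; the gripper's body (76 mm by 85 mm) begins 54 mm behind the grasp point. The pads swing forward as they close: fully open they stand 13 mm farther back than shut.
Start: joints at [-1.344, 0.22, 1.526, -0, 1.395, -0.126], TCP at [0.216, -0.587, 0.231] pointing down, gripper open.
Joint ranges: [-2.98, 2.98], [-0.91, 2.08], [0.09, 2.57], [-1.24, 4.39], [0.2, 2.65], [-2.68, 2.68]. Speed limits (rad/s): [2.57, 2.57, 3.01, 3.14, 3.14, 3.14].

## Interface

Orientations are given as a rotation vector (axis times angle).
In Python, from bench import bot gives the robot as it stands.
- The arm moves only by the tool apply_moves, never from a script. Its argument "plan" is a list of rows, each an object with "xyz": the shift along the tool's x, y, z in m, a list of three; "angular": the turn, a rotation vector about the tool's x, y, z in rad, a list of three; "gripper": the opening in per cent of the stroke, from 0 (shut) to 100 (fully open). A call has 1 to 12 rows; each row is the pose to reach, as a shift and turn from the pose commanded when the call began, along the tool's axes at that moment; what a row does not reach only later rows make up. A row lasts 1/8 s, in which the tool goes at most 62.5 mm and 10.7 degrees, less where a joint would pass 70% of its speed; a pose out of reach is approached as far as the arm can. A call with a gripper value outside its range is refused whole. The fingers move at their own pace and stop on an object; "newtons" is the grip in N (left out, the last holds). Time passes only in rows, so rows that repeat a pose let the fingers close. It gives the time, the measured TCP pose, the force and the opening at its end, in the units of the state.
- bot.get_state(): the state, without advancing time (a new reading comes with each control period).
- bot.snapshot(name): name is "side" or "top" or "wrist"; returns the picture (384x512x3 uint8, blue, green, red); there is no depth.
- bot.calibration(name): a dict with "mtx" (3x3 intrinsics, pixels), "D" ([k1, k2, p1, p2, k3] as OpenCV has them; the pictures are not rectified), "position" and "orientation" of the camera in the world. Camera axes: x right, y down, z forward; pixel columns grow to the right and rows downward; lengths in m; the calibration is good to about 2 mm. A picture is of the moment at which its call begins: read the wrist's pose just before it. calibration takes no time and is no camera call; for the wrist camera it gives the pose at the moment of the call.
- bot.job_done(): hands the job in, once; it reports no verdict.
The state is a dict: "t": time; "joint_positions": joint angles; "qd": joint speeds; "joint_efforts": joint torques, N m; "tool_pos": TCP position; "tool_rot": TCP orientation; "force": force on the tool from outside, world axes, zero at the start; "wrist_torque": the same for the moment, N m; "grip_width": finger opening in m.
Only numpy, scipy, OpenCV 4.12 (cv2) and the standard library are available. Lean on these libraries where they do the work, as an engineer would, in place of code of your own. Each camera call takes 0.05 s, during which the arm holds its last target.

## Working session

There is one attempt and no reset: what is moved stays moved. The work goes in short steps, Python scripts to look and compute and a tool call to move; the robot and the scene stay as the last step left them, time stands still between calls to the robot, and variables do not carry over. Pictures are saved under pics/ and viewed, and the job is handed in when it is done.

Besides the shell and the picture viewer there is one more tool, called after "Emit:" by a JSON object that holds its "name" and its "arguments". apply_moves: Moves the arm, as the interface text tells. Its arguments: {"type":"object","properties":{"plan":{"type":"array","items":{"type":"object","properties":{"xyz":{"type":"array","items":{"type":"number"}},"angular":{"type":"array","items":{"type":"number"}},"gripper":{"type":"number"}}}},"newtons":{"type":"number"}},"required":["plan"]}

```bash
ls; mkdir -p pics
python3 - <<'E'
from bench import bot
import cv2
s=bot.get_state();print(s);print(bot.grip_depth)
for n in ("side","top","wrist"):
    c=bot.calibration(n);print(n,c)
    cv2.imwrite(f"pics/{n}0.png",bot.snapshot(n))
E
```

```text
pics
{'t': 0.0, 'joint_positions': array([-1.34411492e+00,  2.21237454e-01,  1.52759757e+00, -3.57864177e-05,
        1.39472635e+00, -1.26080717e-01]), 'qd': array([-1.00342652e-03,  4.15034885e-04,  1.16938880e-03, -4.37345562e-05,
       -1.56055869e-03,  4.56563881e-04]), 'joint_efforts': array([ 5.45227138e-06, -4.96901500e+01, -3.89395702e+01, -2.72262087e-04,
        1.13922235e-02,  2.71754220e-05]), 'tool_pos': array([ 0.21579056, -0.58591669,  0.23019941]), 'tool_rot': array([-2.57571131e+00,  1.79643540e+00,  2.33003069e-03]), 'force': array([ 0.25403902,  0.95748837, -0.48047522]), 'wrist_torque': array([-0.06671905, -0.01828164,  0.00986374]), 'grip_width': 0.08506165576595315}
0.0187
side {'mtx': array([[366.18850187,   0.        , 252.69888684],
       [  0.        , 366.18850187, 192.96839445],
       [  0.        ,   0.        ,   1.        ]]), 'D': array([-0.04274859,  0.        ,  0.        ,  0.        ,  0.        ]), 'position': array([0.23628717, 0.70977565, 1.07915352]), 'orientation': array([-0.69429463,  2.69534651, -0.98479936])}
top {'mtx': array([[424.1405645 ,   0.        , 252.24021694],
       [  0.        , 424.1405645 , 190.09856249],
       [  0.        ,   0.        ,   1.        ]]), 'D': array([-0.15746025,  0.        ,  0.        ,  0.        ,  0.        ]), 'position': array([0.47155473, 0.06313477, 1.62969958]), 'orientation': array([-2.21113211,  2.14612952, -0.11417502])}
wrist {'mtx': array([[321.30633322,   0.        , 260.39999276],
       [  0.        , 321.30633322, 190.30426549],
       [  0.        ,   0.        ,   1.        ]]), 'D': array([-0.04684609,  0.        ,  0.        ,  0.        ,  0.        ]), 'position': array([ 0.28915083, -0.55899948,  0.37394317]), 'orientation': array([ 2.36089839, -1.64608931, -0.25594232])}
```

View pics/top0.png

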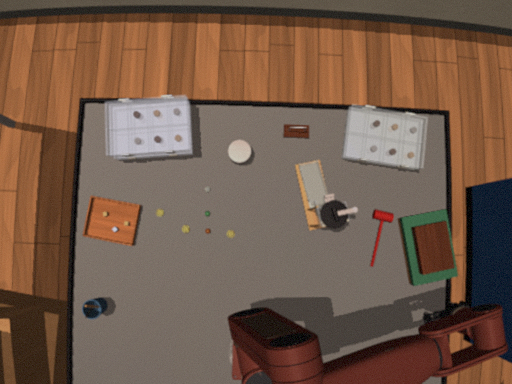

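View pics/side0.png

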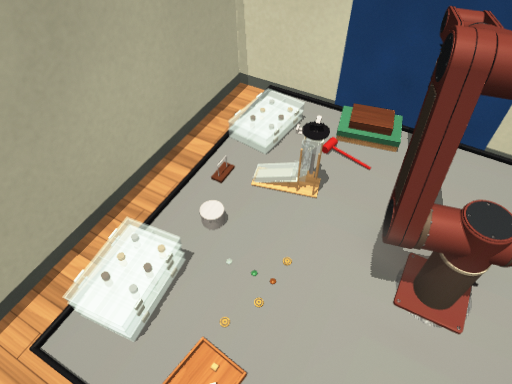

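View pics/wrist0.png

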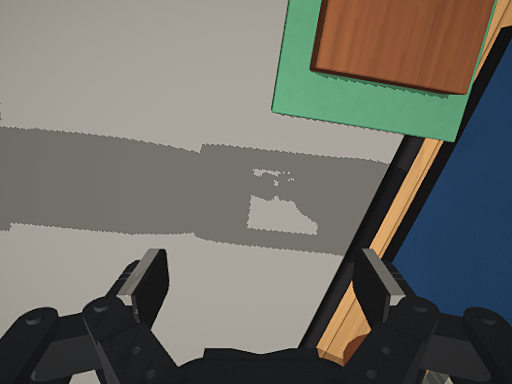

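```bash
cat > h.py <<'E'
import numpy as np, cv2
from bench import bot
from scipy.spatial.transform import Rotation as R
def ray(n,px,cal=None):
    c=cal or bot.calibration(n)
    p=cv2.undistortPoints(np.array([[px]],float),c["mtx"],c["D"])[0,0]
    return np.array(c["position"]),R.from_rotvec(c["orientation"]).apply([p[0],p[1],1])
def atz(n,px,z,cal=None):
    o,d=ray(n,px,cal); return o+d*(z-o[2])/d[2]
def proj(n,P,cal=None):
    c=cal or bot.calibration(n); r=R.from_rotvec(c["orientation"]).inv()
    P=np.atleast_2d(np.array(P,float)); 
    q,_=cv2.projectPoints(r.apply(P-c["position"]),np.zeros(3),np.zeros(3),c["mtx"],c["D"]); return q[:,0]
def tri(a,b):
    (o1,d1),(o2,d2)=a,b
    A=np.stack([d1,-d2],1); s=np.linalg.lstsq(A,o2-o1,rcond=None)[0]
    p,q=o1+d1*s[0],o2+d2*s[1]; return (p+q)/2,np.linalg.norm(p-q)
def crop(img,x0,y0,x1,y1,f,name):
    cv2.imwrite(name,cv2.resize(img[y0:y1,x0:x1],None,fx=f,fy=f,interpolation=cv2.INTER_CUBIC))
def rel(goal_pos,goal_rot=None):
    s=bot.get_state(); r=R.from_rotvec(s["tool_rot"])
    d=r.inv().apply(np.array(goal_pos)-s["tool_pos"])
    a=(r.inv()*goal_rot).as_rotvec() if goal_rot is not None else np.zeros(3)
    return d,a
E
python3 - <<'E'
from h import *
t=cv2.imread("pics/top0.png");s=cv2.imread("pics/side0.png")
crop(t,280,140,400,240,6,"pics/c1.png")
crop(s,240,100,360,200,6,"pics/c2.png")
crop(t,140,170,250,250,7,"pics/c3.png")
for n,pts in (("top",[(160,213),(186,229),(230,234),(207,189),(208,213),(208,231)]),("side",[(225,322),(259,302),(287,261),(229,261),(254,273),(273,281)])):
    for p in pts: print(n,p,atz(n,p,.004).round(4))
E
```

```text
top (160, 213) [0.5248 0.3995 0.004 ]
top (186, 229) [0.4669 0.2962 0.004 ]
top (230, 234) [0.4533 0.127  0.004 ]
top (207, 189) [0.6231 0.2214 0.004 ]
top (208, 213) [0.5309 0.214  0.004 ]
top (208, 231) [0.4621 0.2115 0.004 ]
side (225, 322) [0.5241 0.4004 0.004 ]
side (259, 302) [0.4654 0.2962 0.004 ]
side (287, 261) [0.4525 0.1252 0.004 ]
side (229, 261) [0.6221 0.218  0.004 ]
side (254, 273) [0.5273 0.2167 0.004 ]
side (273, 281) [0.4601 0.2123 0.004 ]
```

View pics/c1.png

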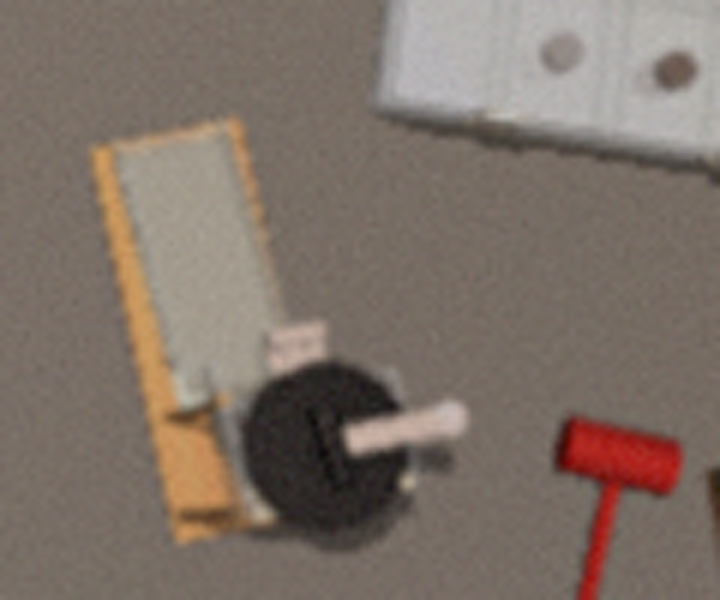

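View pics/c2.png

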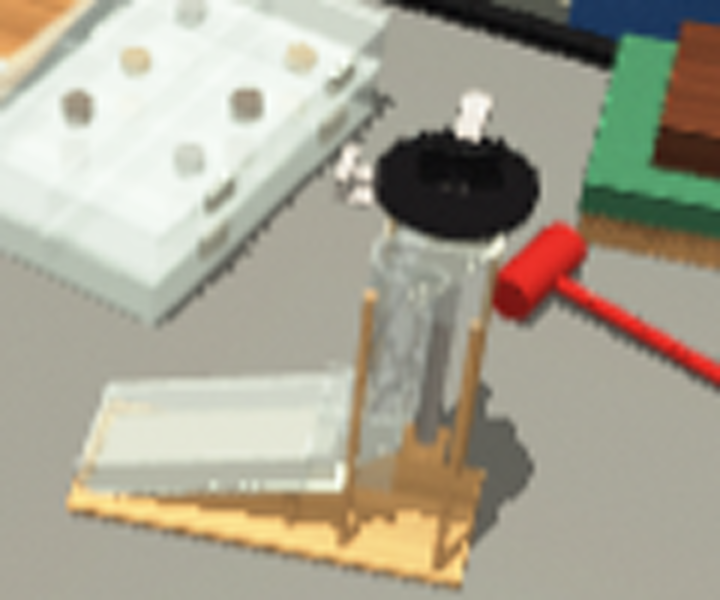

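View pics/c3.png

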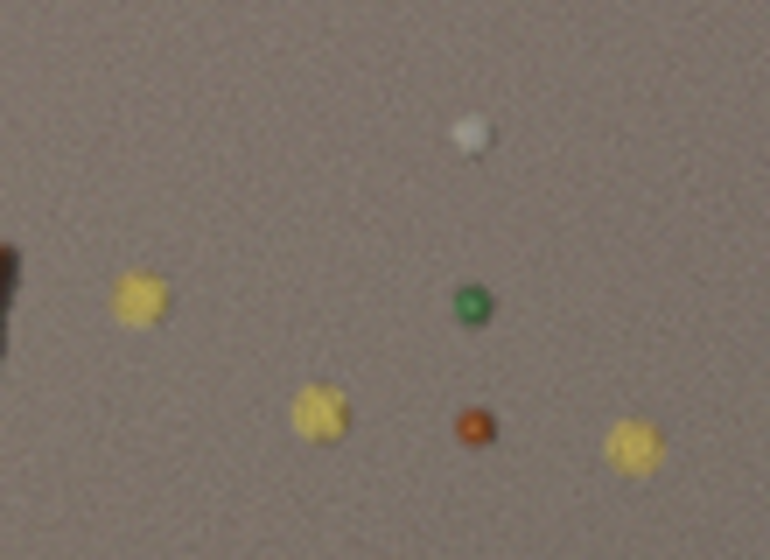

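Run:
```python
from h import *
def c1(p,z): return atz("top",(p[0]/6+280-.42,p[1]/6+140-.42),z)
def c2(p): return (p[0]/6+240-.42,p[1]/6+100-.42)
A,B,C=[c1(p,.01) for p in ((178,542),(94,150),(238,120))]
print(A,B,C,np.linalg.norm(A-B),np.linalg.norm(B-C)); d=B-A; print("yaw",np.arctan2(d[1],d[0]), np.degrees(np.arctan2(d[1],d[0])))
u=d[:2]/np.linalg.norm(d[:2]); v=np.array([-u[1],u[0]])
far=(B+C)/2
print("cap",c1((325,445),.288)); piv=c1((455,415),.295); print("piv",piv)
b=c1((340,487),.3125)-c1((315,405),.3125); print("bar",b,np.arctan2(-b[1],-b[0]))
print("bar mid",(c1((340,487),.3125)+c1((315,405),.3125))/2)
print("tri cap", tri(ray("top",(325/6+279.6,445/6+139.6)),ray("side",c2((457,180)))))
for z in (.288,): print("side cap",atz("side",c2((457,183)),z))
cap=c1((325,445),.288)[:2]; print("cap in base frame from A:",(cap-A[:2])@u,(cap-A[:2])@v,"far mid",(far[:2]-A[:2])@u,(far[:2]-A[:2])@v)
```

```text
[ 0.47735404 -0.17536348  0.01      ] [ 0.72784948 -0.11643819  0.01      ] [ 0.75067359 -0.20988409  0.01      ] 0.2573327704711504 0.09619290755520907
yaw 0.23103463997285298 13.23730979176894
cap [ 0.52971263 -0.21219981  0.288     ]
piv [ 0.54716595 -0.28072279  0.295     ]
bar [-0.04244773 -0.01385848  0.        ] 0.31557312230133905
bar mid [ 0.52817841 -0.20850899  0.3125    ]
tri cap (array([ 0.52845255, -0.21286445,  0.28714641]), np.float64(0.0026104897865590207))
side cap [ 0.525919   -0.20995248  0.288     ]
cap in base frame from A: 0.042532460938555026 -0.047846906630618954 far mid 0.25774275858417933 -0.048094706317103386
```

```bash
cat >> h.py <<'E'
def down(yaw):  # tool x at yaw, z down
    c,s=np.cos(yaw),np.sin(yaw)
    return R.from_matrix(np.array([[c,s,0],[s,-c,0],[0,0,-1]]))
def yawnow():
    m=R.from_rotvec(bot.get_state()["tool_rot"]).as_matrix(); return np.arctan2(m[1,0],m[0,0]), m[:,2]
E
python3 - <<'E'
from h import *
print(yawnow())
q=bot.get_state()["joint_positions"]; y0=yawnow()[0]; k=y0-(q[0]+0)  # test both signs later
print(q[0],q[5],y0-q[0]-q[5],y0-q[0]+q[5])
E
```

```text
(np.float64(-1.2180354019633015), array([-3.32119902e-04,  1.49249029e-03, -9.99998831e-01]))
-1.3441458577615952 -0.12611240261422785 0.25222285841252157 -1.9468159341284874e-06
```

Run:
```python
from h import *
print(rel((.529,-.211,.40),down(-1.257)))
```

```text
(array([-0.24400948, -0.42350764, -0.16910738]), array([-0.00017442,  0.00151911,  0.03896444]))
```

Emit:
{"name": "apply_moves", "arguments": {"plan": [{"xyz":[0,-0.02,-0.06]},{"xyz":[-0.02,-0.06,-0.1]},{"xyz":[-0.05,-0.1,-0.14]},{"xyz":[-0.08,-0.15,-0.16],"gripper":60},{"xyz":[-0.11,-0.2,-0.17]},{"xyz":[-0.14,-0.25,-0.17],"angular":[0,0,0.02]},{"xyz":[-0.17,-0.3,-0.17],"angular":[0,0,0.04]},{"xyz":[-0.2,-0.35,-0.17],"angular":[0,0,0.04]},{"xyz":[-0.225,-0.395,-0.17],"angular":[0,0,0.04]},{"xyz":[-0.244,-0.4235,-0.17],"angular":[0,0,0.04]},{"xyz":[-0.244,-0.4235,-0.17],"angular":[0,0,0.04]}]}}

```text
schema error: expected keys xyz, angular, gripper
```

Run:
```python
from h import *
s=bot.get_state();print(s["t"],s["tool_pos"],yawnow(),s["grip_width"],s["force"])
c=bot.calibration("wrist");import pickle;pickle.dump(c,open("wc1.pkl","wb"))
cv2.imwrite("pics/w1.png",bot.snapshot("wrist"))
print(proj("wrist",[(.529,-.211,.3125),(.529,-.211,.29)],c))
cv2.imwrite("pics/t1.png",bot.snapshot("top"))
cv2.imwrite("pics/s1.png",bot.snapshot("side"))
```

```text
0.15 [ 0.21581748 -0.58604886  0.23043668] (np.float64(-1.2180354019633015), array([-3.32119902e-04,  1.49249029e-03, -9.99998831e-01])) 0.0852918870885451 [-0.86640692 -0.25560861  0.23953318]
[[ -4826.66587198  -7071.03025686]
 [-42309.23419373 -61766.46976934]]
```

View pics/w1.png

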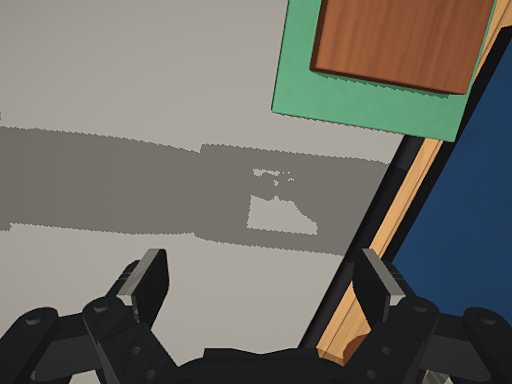

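View pics/s1.png

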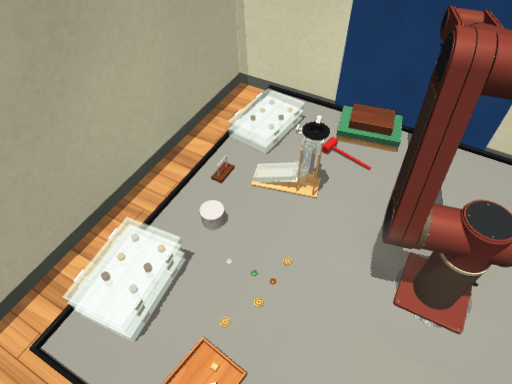

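View pics/t1.png

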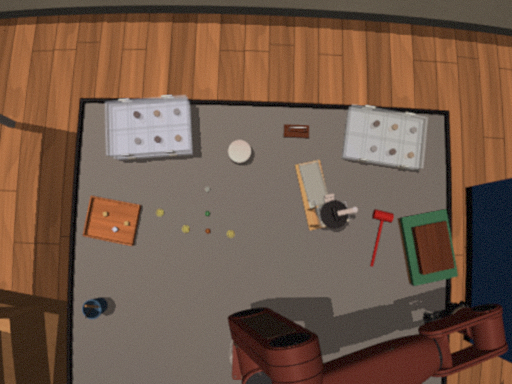

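The move was refused: every row needs all three keys. The pictures show the scene unchanged, so I'll send it again in full form.

Emit:
{"name": "apply_moves", "arguments": {"plan": [{"xyz":[0,-0.02,-0.05],"angular":[0,0,0],"gripper":60},{"xyz":[-0.02,-0.05,-0.1],"angular":[0,0,0],"gripper":60},{"xyz":[-0.05,-0.1,-0.13],"angular":[0,0,0],"gripper":60},{"xyz":[-0.08,-0.15,-0.15],"angular":[0,0,0],"gripper":60},{"xyz":[-0.11,-0.2,-0.17],"angular":[0,0,0],"gripper":60},{"xyz":[-0.14,-0.25,-0.17],"angular":[0,0,0.02],"gripper":60},{"xyz":[-0.17,-0.3,-0.17],"angular":[0,0,0.04],"gripper":60},{"xyz":[-0.2,-0.35,-0.17],"angular":[0,0,0.04],"gripper":60},{"xyz":[-0.225,-0.395,-0.17],"angular":[0,0,0.04],"gripper":60},{"xyz":[-0.244,-0.4235,-0.17],"angular":[0,0,0.04],"gripper":60},{"xyz":[-0.244,-0.4235,-0.17],"angular":[0,0,0.04],"gripper":60},{"xyz":[-0.244,-0.4235,-0.17],"angular":[0,0,0.04],"gripper":60}]}}

```text
t: 1.8
tool_pos: [0.5288, -0.2115, 0.4012]
tool_rot: [2.54, -1.848, -0.0]
force: [-0.8, -0.5, 0.4]
grip_width: 0.051
```

Run:
```python
from h import *
s=bot.get_state();print(s["t"],s["tool_pos"],yawnow(),s["grip_width"],s["force"])
c=bot.calibration("wrist");import pickle;pickle.dump(c,open("wc1.pkl","wb"))
cv2.imwrite("pics/w2.png",bot.snapshot("wrist"))
print(proj("wrist",[(.529,-.211,.3125),(.529,-.211,.29)],c))
cv2.imwrite("pics/t2.png",bot.snapshot("top"))
```

```text
1.8 [ 0.52880631 -0.21149561  0.40120297] (np.float64(-1.257800762215198), array([-4.42145697e-04, -3.30934304e-04, -9.99999847e-01])) 0.05103804531136909 [-0.79942003 -0.51692718  0.39873072]
[[259.70073107 195.05957341]
 [259.71376768 186.43222636]]
```

View pics/w2.png

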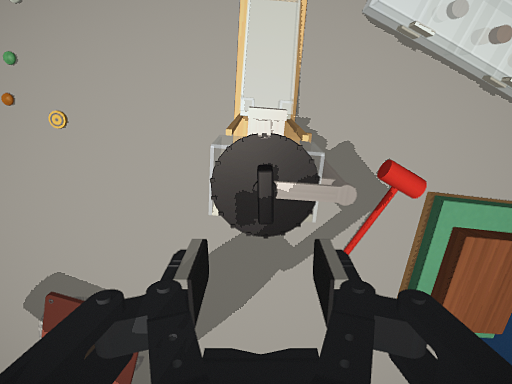

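View pics/t2.png

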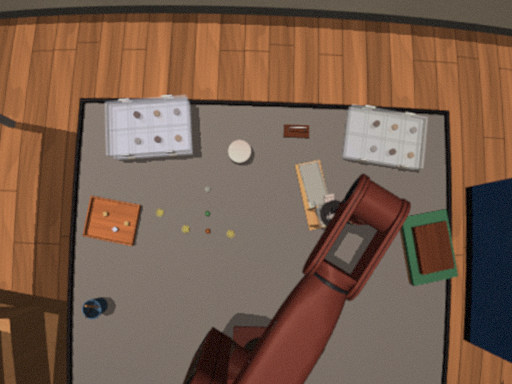

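Run:
```python
from h import *
import pickle;c=pickle.load(open("wc1.pkl","rb"))
im=cv2.imread("pics/w2.png");crop(im,195,90,365,250,4.5,"pics/w2c.png")
m=cv2.inRange(im,(0,0,0),(60,60,60))
for p,z in (((265,194),.3125),((265,185),.289),((345,195),.295)): print(p,atz("wrist",p,z,c))
```

```text
(265, 194) [ 0.53105137 -0.21457886  0.3125    ]
(265, 185) [ 0.53124543 -0.21489192  0.289     ]
(345, 195) [ 0.54504077 -0.27957207  0.295     ]
```

View pics/w2c.png

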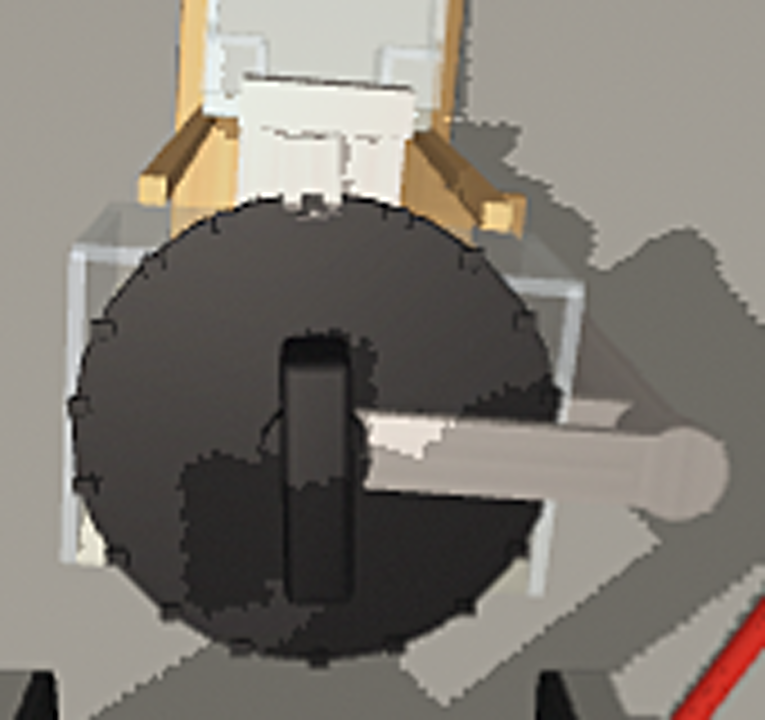

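Emit:
{"name": "apply_moves", "arguments": {"plan": [{"xyz":[0.004,0,0.04],"angular":[0,0,0],"gripper":50},{"xyz":[0.004,0,0.08],"angular":[0,0,0],"gripper":50},{"xyz":[0.004,0,0.104],"angular":[0,0,0],"gripper":50},{"xyz":[0.004,0,0.104],"angular":[0,0,0],"gripper":50},{"xyz":[0.004,0,0.104],"angular":[0,0,0],"gripper":0},{"xyz":[0.004,0,0.104],"angular":[0,0,0],"gripper":0},{"xyz":[0.004,0,0.104],"angular":[0,0,0],"gripper":0},{"xyz":[0.004,0,0.104],"angular":[0,0,0],"gripper":0},{"xyz":[0.004,0,0.104],"angular":[0,0,0],"gripper":0}], "newtons": 60}}

```text
t: 3.02
tool_pos: [0.5307, -0.2148, 0.2994]
tool_rot: [-2.54, 1.847, -0.003]
force: [-3.3, 3.4, 6.9]
grip_width: 0.01
```

Run:
```python
from h import *
s=bot.get_state();print(s["t"],s["tool_pos"],yawnow(),s["grip_width"],s["force"],s["wrist_torque"])
cv2.imwrite("pics/w3.png",bot.snapshot("wrist"))
```

```text
3.025 [ 0.53067374 -0.21479395  0.29944746] (np.float64(-1.2576266258952151), array([ 1.94031578e-03, -6.65372972e-04, -9.99997896e-01])) 0.010020093288110543 [-3.34861394  3.38639285  6.92762511] [ 0.61931847  0.47416113 -0.00633158]
```

View pics/w3.png

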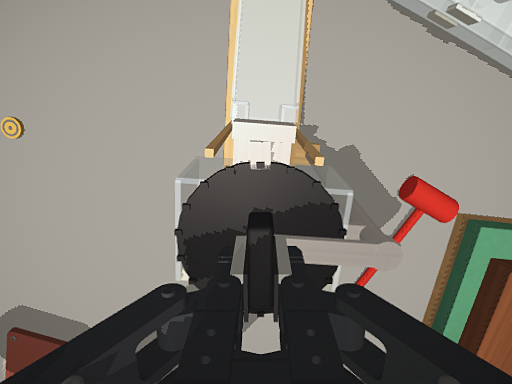

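Emit:
{"name": "apply_moves", "arguments": {"plan": [{"xyz":[0,0,-0.002],"angular":[0,0,-0.1],"gripper":0},{"xyz":[0,0,-0.002],"angular":[0,0,-0.25],"gripper":0},{"xyz":[0,0,-0.002],"angular":[0,0,-0.4],"gripper":0},{"xyz":[0,0,-0.002],"angular":[0,0,-0.55],"gripper":0},{"xyz":[0,0,-0.002],"angular":[0,0,-0.7],"gripper":0},{"xyz":[0,0,-0.002],"angular":[0,0,-0.85],"gripper":0},{"xyz":[0,0,-0.002],"angular":[0,0,-1.0],"gripper":0},{"xyz":[0,0,-0.002],"angular":[0,0,-1.12],"gripper":0},{"xyz":[0,0,-0.002],"angular":[0,0,-1.22],"gripper":0},{"xyz":[0,0,-0.002],"angular":[0,0,-1.3],"gripper":0},{"xyz":[0,0,-0.002],"angular":[0,0,-1.34],"gripper":0},{"xyz":[0,0,-0.002],"angular":[0,0,-1.34],"gripper":0}], "newtons": 60}}

```text
t: 4.58
tool_pos: [0.5295, -0.2124, 0.2997]
tool_rot: [-3.134, -0.131, 0.003]
force: [-6.2, 9.3, 2.8]
grip_width: 0.0105
```

Run:
```python
from h import *
s=bot.get_state();print(s["t"],s["tool_pos"],yawnow(),s["grip_width"],s["force"],s["wrist_torque"],s["joint_positions"])
cv2.imwrite("pics/w4.png",bot.snapshot("wrist"))
```

```text
4.575 [ 0.52950337 -0.21241751  0.29966802] (np.float64(0.08378274886608182), array([-0.00221691,  0.00462364, -0.99998685])) 0.010470851283595421 [-6.21035736  9.31727747  2.83023883] [1.71753245 0.89394202 0.00223367] [-0.52143402  0.0566774   1.58024337  0.00291046  1.50889762 -0.60539858]
```

View pics/w4.png

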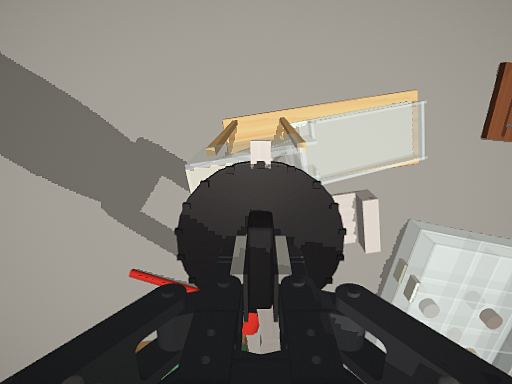

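Run:
```python
from h import *
cmd=np.array([.5306,-.2148]); y=-1.2578+1.34
C=np.array([.529,-.211]); t=.227
P=C+.068*np.array([np.sin(t),-np.cos(t)]); print(P)
ex=np.array([np.cos(y),np.sin(y)]); ey=np.array([np.sin(y),-np.cos(y)])
for th in np.r_[0,.05,np.arange(.2,1.56,.15)]:
    a=t+np.pi/2-th; g=P+.068*np.array([np.cos(a),np.sin(a)]); d=g-cmd
    print(round(th,2),(d@ex).round(4),(d@ey).round(4))
```

```text
[ 0.54430377 -0.27725552]
0.0 -0.0013 -0.0039
0.05 0.0021 -0.0043
0.2 0.0123 -0.0045
0.35 0.0224 -0.0032
0.5 0.0322 -0.0004
0.65 0.0414 0.0039
0.8 0.05 0.0095
0.95 0.0576 0.0162
1.1 0.064 0.0241
1.25 0.0693 0.0328
1.4 0.0732 0.0423
1.55 0.0756 0.0522
```

Emit:
{"name": "apply_moves", "arguments": {"plan": [{"xyz":[-0.001,-0.004,0],"angular":[0,0,0],"gripper":0},{"xyz":[0.002,-0.004,0],"angular":[0,0,0.05],"gripper":0},{"xyz":[0.0123,-0.0045,0],"angular":[0,0,0.2],"gripper":0},{"xyz":[0.0224,-0.0032,0],"angular":[0,0,0.35],"gripper":0},{"xyz":[0.0322,-0.0004,0],"angular":[0,0,0.5],"gripper":0},{"xyz":[0.0414,0.0039,0],"angular":[0,0,0.65],"gripper":0},{"xyz":[0.05,0.0095,0],"angular":[0,0,0.8],"gripper":0},{"xyz":[0.0576,0.0162,0],"angular":[0,0,0.95],"gripper":0},{"xyz":[0.064,0.0241,0],"angular":[0,0,1.1],"gripper":0},{"xyz":[0.0693,0.0328,0],"angular":[0,0,1.25],"gripper":0},{"xyz":[0.0732,0.0423,0],"angular":[0,0,1.4],"gripper":0},{"xyz":[0.0756,0.0522,0],"angular":[0,0,1.55],"gripper":0}], "newtons": 60}}

```text
t: 6.12
tool_pos: [0.6111, -0.26, 0.2998]
tool_rot: [-2.327, 2.107, -0.001]
force: [1.3, 4.2, -0.4]
grip_width: 0.0098
```

Run:
```python
from h import *
s=bot.get_state();print(s["t"],s["tool_pos"],yawnow(),s["grip_width"],s["force"],s["wrist_torque"],s["joint_positions"])
cv2.imwrite("pics/w5.png",bot.snapshot("wrist"))
crop(bot.snapshot("side"),200,80,420,230,3.5,"pics/s5.png")
```

```text
6.125 [ 0.61111393 -0.26004374  0.29978716] (np.float64(-1.4717624873913722), array([ 0.00231746,  0.00114864, -0.99999666])) 0.009764989774832145 [ 1.33911779  4.1882859  -0.41299031] [ 0.66708781 -0.32890237  0.0896213 ] [-0.52203023  0.27956446  1.32898269  0.00215288  1.53160956  0.94965057]
```

View pics/w5.png

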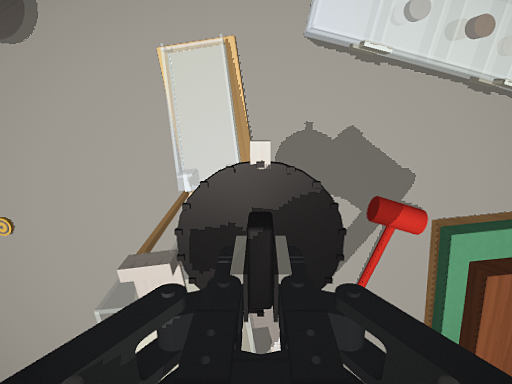

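View pics/s5.png

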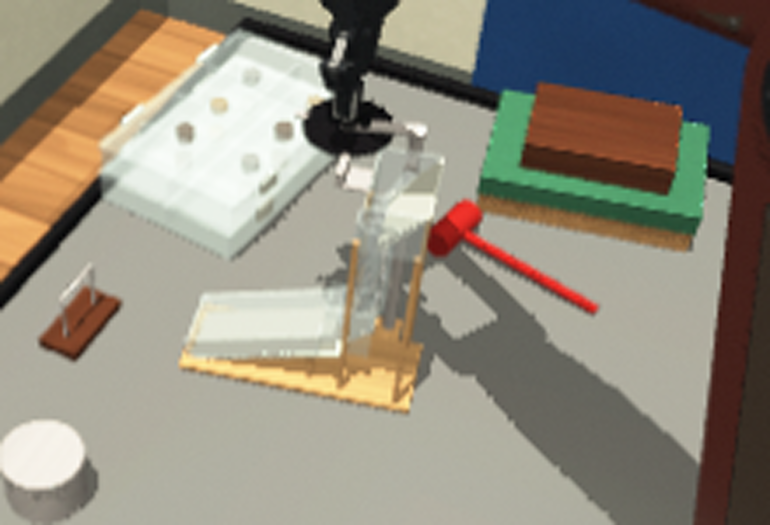

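Emit:
{"name": "apply_moves", "arguments": {"plan": [{"xyz":[0,0,0],"angular":[0,0,0],"gripper":50},{"xyz":[0,0,0],"angular":[0,0,0],"gripper":50},{"xyz":[0,0,-0.03],"angular":[0,0,0],"gripper":50},{"xyz":[-0.01,0.003,-0.07],"angular":[0,0,0],"gripper":50},{"xyz":[-0.06,0.018,-0.08],"angular":[0,0,-0.05],"gripper":50},{"xyz":[-0.12,0.035,-0.08],"angular":[0,0,-0.124],"gripper":50},{"xyz":[-0.18,0.053,-0.08],"angular":[0,0,-0.124],"gripper":50},{"xyz":[-0.24,0.07,-0.06],"angular":[0,0,-0.124],"gripper":50},{"xyz":[-0.295,0.086,-0.02],"angular":[0,0,-0.124],"gripper":50},{"xyz":[-0.34,0.1,0.03],"angular":[0,0,-0.124],"gripper":50},{"xyz":[-0.38,0.11,0.08],"angular":[0,0,-0.124],"gripper":50},{"xyz":[-0.4,0.117,0.13],"angular":[0,0,-0.124],"gripper":50}]}}

```text
t: 7.72
tool_pos: [0.4541, 0.1223, 0.1777]
tool_rot: [-2.459, 1.952, -0.004]
force: [0.8, 0.0, 0.2]
grip_width: 0.0425
```

Emit:
{"name": "apply_moves", "arguments": {"plan": [{"xyz":[0,0,0],"angular":[0,0,0],"gripper":50},{"xyz":[0,0,0],"angular":[0,0,0],"gripper":50}]}}

```text
t: 7.98
tool_pos: [0.4555, 0.1205, 0.1797]
tool_rot: [-2.458, 1.954, -0.004]
force: [-0.5, -0.9, 1.3]
grip_width: 0.0428
```

```bash
cat > look.py <<'E'
import sys
from h import *
def look(name):
    s=bot.get_state();c=bot.calibration("wrist");im=bot.snapshot("wrist")
    print(s["t"],s["tool_pos"].round(4),yawnow()[0].round(4),s["grip_width"].round(4),s["force"].round(1),s["joint_positions"].round(2))
    cv2.imwrite(f"pics/{name}.png",im)
    hsv=cv2.cvtColor(im,cv2.COLOR_BGR2HSV)
    m=cv2.inRange(hsv,(18,110,60),(32,255,255)); m=cv2.morphologyEx(m,cv2.MORPH_CLOSE,np.ones((9,9)))
    n,l,st,ce=cv2.connectedComponentsWithStats(m)
    for i in range(1,n):
        if st[i,4]>60:
            p=atz("wrist",ce[i],.006,c); d=R.from_rotvec(s["tool_rot"]).inv().apply(p-s["tool_pos"])
            w=np.linalg.norm(atz("wrist",ce[i]+[st[i,2]/2,0],.006,c)-atz("wrist",ce[i]-[st[i,2]/2,0],.006,c))
            print("tok",ce[i].round(1),st[i,2:5],p.round(4),"w",w.round(4),"rel",d.round(4))
if __name__=="__main__": look(sys.argv[1])
E
python3 look.py w6
```

```text
Traceback (most recent call last):
  File "look.py", line 15, in <module>
    if __name__=="__main__": look(sys.argv[1])
                             ~~~~^^^^^^^^^^^^^
  File "look.py", line 5, in look
    print(s["t"],s["tool_pos"].round(4),yawnow()[0].round(4),s["grip_width"].round(4),s["force"].round(1),s["joint_positions"].round(2))
                                                             ^^^^^^^^^^^^^^^^^^^^^
AttributeError: 'float' object has no attribute 'round'
```

```bash
sed -i 's/s\["grip_width"\].round(4)/round(float(s["grip_width"]),4)/' look.py
python3 look.py w6
```

```text
8.025 [0.4563 0.1203 0.1805] -1.3448 0.0425 [ 0.1  0.3 -0.3] [ 0.09 -0.11  1.97 -0.    1.28  1.44]
tok [ 2.4 37.3] [  7  28 142] [0.527  0.3847 0.006 ] w 0.007 rel [-0.242  -0.1276  0.1748]
tok [ 89.9 120.1] [ 32  31 752] [0.4676 0.295  0.006 ] w 0.0323 rel [-0.1679 -0.0495  0.1745]
tok [256.9 170.7] [ 29  29 654] [0.4542 0.1231 0.006 ] w 0.0296 rel [-0.0034  0.0021  0.1745]
```

View pics/w6.png

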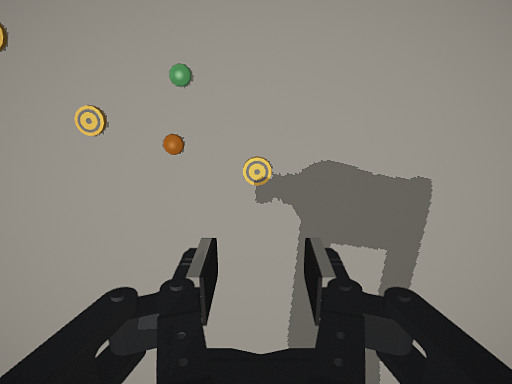

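Emit:
{"name": "apply_moves", "arguments": {"plan": [{"xyz":[-0.005,0.002,0.06],"angular":[0,0,0],"gripper":50},{"xyz":[-0.005,0.002,0.11],"angular":[0,0,0],"gripper":50},{"xyz":[-0.005,0.002,0.15],"angular":[0,0,0],"gripper":50},{"xyz":[-0.005,0.002,0.17],"angular":[0,0,0],"gripper":50},{"xyz":[-0.005,0.002,0.174],"angular":[0,0,0],"gripper":50},{"xyz":[-0.005,0.002,0.174],"angular":[0,0,0],"gripper":50}]}}

```text
t: 8.82
tool_pos: [0.4531, 0.125, 0.0054]
tool_rot: [-2.456, 1.956, -0.003]
force: [-0.1, 1.1, -0.5]
grip_width: 0.0427
```

```bash
python3 look.py w7
```

```text
8.825 [0.4531 0.125  0.0054] -1.3446 0.0427 [-0.1  1.1 -0.5] [ 0.1   0.15  2.08 -0.    0.9   1.45]
tok [263.9 250. ] [  59   57 2663] [0.4548 0.1237 0.006 ] w 0.0294 rel [ 0.0017 -0.0014 -0.0006]
```

View pics/w7.png

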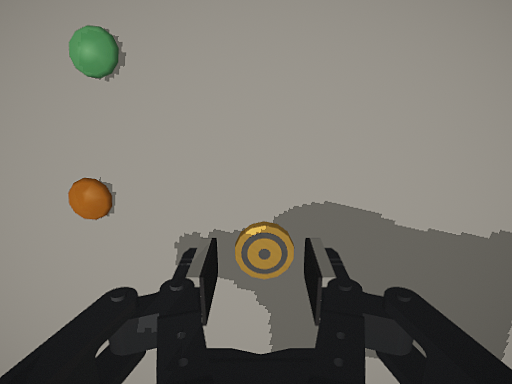

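Emit:
{"name": "apply_moves", "arguments": {"plan": [{"xyz":[0.001,-0.001,0.003],"angular":[0,0,0],"gripper":50},{"xyz":[0.001,-0.001,0.004],"angular":[0,0,0],"gripper":50},{"xyz":[0.001,-0.001,0.004],"angular":[0,0,0],"gripper":30},{"xyz":[0.001,-0.001,0.004],"angular":[0,0,0],"gripper":25},{"xyz":[0.001,-0.001,0.004],"angular":[0,0,0],"gripper":20},{"xyz":[0.001,-0.001,0.004],"angular":[0,0,0],"gripper":20}], "newtons": 35}}

```text
t: 9.62
tool_pos: [0.4526, 0.1247, 0.0004]
tool_rot: [-2.459, 1.955, -0.0]
force: [-1.1, -0.7, 5.3]
grip_width: 0.0275
```

Emit:
{"name": "apply_moves", "arguments": {"plan": [{"xyz":[0,0,-0.02],"angular":[0,0,0],"gripper":20},{"xyz":[0,0,-0.05],"angular":[0,0,0],"gripper":20},{"xyz":[0,0,-0.05],"angular":[0,0,0],"gripper":20}]}}

```text
t: 10.0
tool_pos: [0.4545, 0.1249, 0.052]
tool_rot: [-2.456, 1.954, -0.006]
force: [-0.5, -0.2, -0.2]
grip_width: 0.0275
```

```bash
python3 look.py w8
```

```text
10.0 [0.4545 0.1249 0.052 ] -1.3439 0.0275 [-0.5 -0.2 -0.2] [0.1  0.07 2.07 0.   1.   1.44]
tok [  8.3 140.1] [ 21  47 734] [0.4687 0.2856 0.006 ] w 0.0136 rel [-0.1534 -0.0498  0.0461]
tok [260.4 253.7] [  58   60 2775] [0.4292 0.119  0.006 ] w 0.0384 rel [0.     0.0262 0.0458]
```

View pics/w8.png

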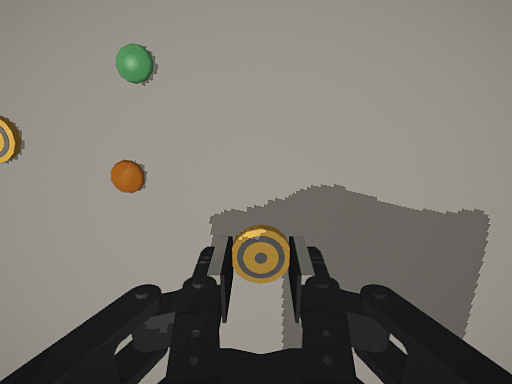

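Emit:
{"name": "apply_moves", "arguments": {"plan": [{"xyz":[0,0,-0.05],"angular":[0,0,0],"gripper":20},{"xyz":[0.01,0,-0.1],"angular":[0,0,0],"gripper":20},{"xyz":[0.04,0,-0.15],"angular":[0,0,0],"gripper":20},{"xyz":[0.07,0,-0.2],"angular":[0,0,0],"gripper":20},{"xyz":[0.11,0.001,-0.24],"angular":[0,0,0],"gripper":20},{"xyz":[0.16,0.001,-0.268],"angular":[0,0,0],"gripper":20},{"xyz":[0.21,0.002,-0.268],"angular":[0,0,0],"gripper":20},{"xyz":[0.26,0.002,-0.268],"angular":[0,0,0],"gripper":20},{"xyz":[0.3,0.003,-0.268],"angular":[0,0,0],"gripper":20},{"xyz":[0.335,0.003,-0.268],"angular":[0,0,0],"gripper":20},{"xyz":[0.344,0.003,-0.268],"angular":[0,0,0],"gripper":20},{"xyz":[0.344,0.003,-0.268],"angular":[0,0,0],"gripper":20}]}}

```text
t: 11.55
tool_pos: [0.5265, -0.2111, 0.3164]
tool_rot: [2.458, -1.957, -0.004]
force: [-0.3, -0.3, -0.9]
grip_width: 0.0273
```

```bash
python3 look.py w9
python3 - <<'E'
from h import *
t=.227;C=np.array([.529,-.211]);u=np.array([np.cos(t),np.sin(t)]);v=np.array([-u[1],u[0]])
P=[np.r_[C+a*u+b*v,.278] for a,b in ((29,45),(29,-45),(-29,-45),(-29,45))for a,b in((a/1000,b/1000),)]
c=bot.calibration("wrist");q=proj("wrist",P,c);print(q.round())
im=cv2.imread("pics/w9.png");cv2.polylines(im,[q.round().astype(int)],True,(0,0,255),1);cv2.imwrite("pics/w9b.png",im)
E
```

```text
11.55 [ 0.5265 -0.2111  0.3164] -1.3439 0.0273 [-0.3 -0.3 -0.9] [-0.52  0.04  1.57  0.    1.54  0.82]
tok [229.2  76.5] [ 12 151 649] [ 0.6079 -0.1492  0.006 ] w 0.0161 rel [-0.0414 -0.0938  0.3103]
tok [299.3  43.2] [  6 117 314] [ 0.6692 -0.2301  0.006 ] w 0.0078 rel [ 0.0512 -0.1353  0.3101]
tok [296.9 141.4] [ 18  23 259] [ 0.5437 -0.2599  0.006 ] w 0.0255 rel [ 0.052  -0.0063  0.3103]
tok [260.4 253.8] [  58   59 2772] [ 0.3581 -0.2496  0.006 ] w 0.0921 rel [0.0004 0.1722 0.3107]
[[186. 172.]
 [339. 172.]
 [332. 260.]
 [192. 260.]]
```

View pics/w9b.png

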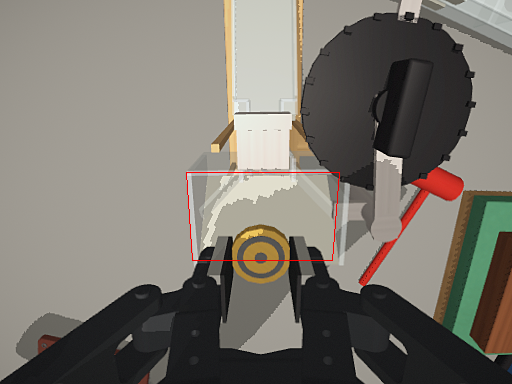

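Run:
```python
from h import *
im=cv2.imread("pics/w9.png");crop(im,160,110,380,300,3.6,"pics/w9c.png")
```

```text
(no output)
```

View pics/w9c.png

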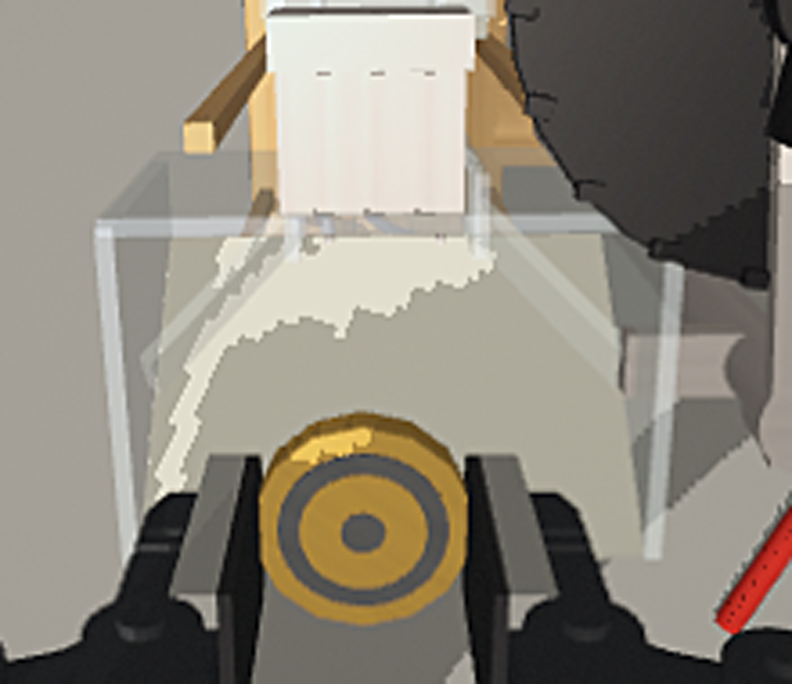

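Emit:
{"name": "apply_moves", "arguments": {"plan": [{"xyz":[0.002,-0.002,0.02],"angular":[0,0,0],"gripper":20},{"xyz":[0.002,-0.002,0.035],"angular":[0,0,0],"gripper":20},{"xyz":[0.002,-0.002,0.035],"angular":[0,0,0],"gripper":20},{"xyz":[0.002,-0.002,0.035],"angular":[0,0,0],"gripper":20},{"xyz":[0.002,-0.002,0.035],"angular":[0,0,0],"gripper":50},{"xyz":[0.002,-0.002,0.035],"angular":[0,0,0],"gripper":50},{"xyz":[0.002,-0.002,0.035],"angular":[0,0,0],"gripper":50},{"xyz":[0.002,-0.002,0.0],"angular":[0,0,0],"gripper":50},{"xyz":[0.002,-0.002,-0.02],"angular":[0,0,0],"gripper":50},{"xyz":[0.002,-0.002,-0.02],"angular":[0,0,0],"gripper":50},{"xyz":[0.002,-0.002,-0.02],"angular":[0,0,0],"gripper":50}]}}

```text
t: 12.98
tool_pos: [0.5289, -0.2126, 0.3369]
tool_rot: [2.458, -1.956, -0.002]
force: [-0.4, -0.1, -0.7]
grip_width: 0.0427
```

```bash
python3 look.py w10
python3 - <<'E'
from h import *
crop(bot.snapshot("side"),230,100,350,200,6,"pics/s10.png")
E
```

```text
12.975 [ 0.5289 -0.2126  0.3369] -1.3441 0.0427 [-0.4 -0.1 -0.7] [-0.52  0.04  1.53  0.    1.57  0.82]
tok [228.1  50.3] [  7  99 379] [ 0.6442 -0.1406  0.006 ] w 0.0096 rel [-0.044  -0.1288  0.3308]
tok [296.3  22.4] [  6  60 190] [ 0.6994 -0.2229  0.006 ] w 0.0081 rel [ 0.0487 -0.1641  0.3307]
tok [290.7 139.2] [ 19  24 240] [ 0.545 -0.255  0.006] w 0.0281 rel [ 0.0452 -0.0064  0.3308]
tok [232.2 139.6] [  7  20 111] [ 0.5249 -0.1709  0.006 ] w 0.0104 rel [-0.0413 -0.0057  0.3309]
```

View pics/w10.png

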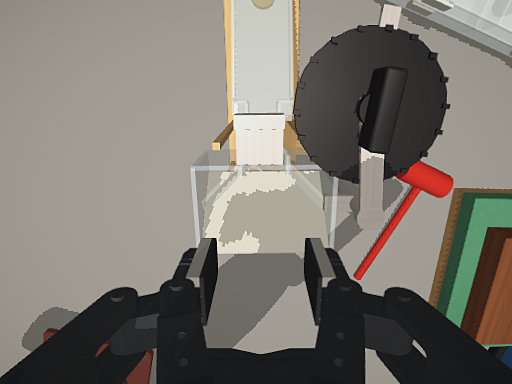

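View pics/s10.png

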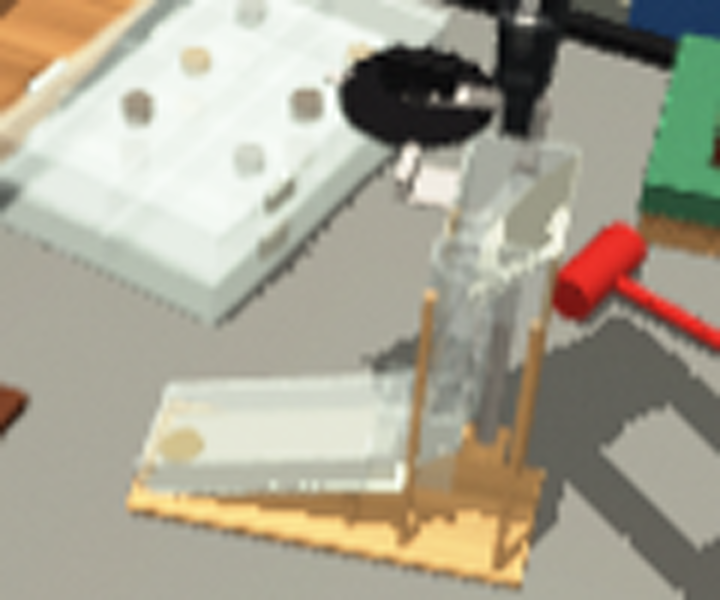

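Emit:
{"name": "apply_moves", "arguments": {"plan": [{"xyz":[-0.03,0,0],"angular":[0,0,0],"gripper":50},{"xyz":[-0.08,-0.008,0],"angular":[0,0,0],"gripper":50},{"xyz":[-0.14,-0.015,0],"angular":[0,0,0],"gripper":50},{"xyz":[-0.2,-0.02,0.02],"angular":[0,0,0],"gripper":50},{"xyz":[-0.25,-0.027,0.05],"angular":[0,0,0],"gripper":50},{"xyz":[-0.3,-0.033,0.08],"angular":[0,0,0],"gripper":50},{"xyz":[-0.35,-0.038,0.11],"angular":[0,0,0],"gripper":50},{"xyz":[-0.4,-0.043,0.14],"angular":[0,0,0],"gripper":50},{"xyz":[-0.45,-0.048,0.165],"angular":[0,0,0],"gripper":50},{"xyz":[-0.49,-0.052,0.167],"angular":[0,0,0],"gripper":50},{"xyz":[-0.509,-0.054,0.167],"angular":[0,0,0],"gripper":50},{"xyz":[-0.509,-0.054,0.167],"angular":[0,0,0],"gripper":50}]}}

```text
t: 14.58
tool_pos: [0.4671, 0.2959, 0.1706]
tool_rot: [2.46, -1.953, 0.0]
force: [0.4, -0.8, 0.1]
grip_width: 0.0428
```

Emit:
{"name": "apply_moves", "arguments": {"plan": [{"xyz":[0,0,0],"angular":[0,0,0],"gripper":50},{"xyz":[0,0,0],"angular":[0,0,0],"gripper":50}]}}

```text
t: 14.82
tool_pos: [0.4679, 0.2942, 0.1712]
tool_rot: [-2.457, 1.958, -0.001]
force: [0.0, 0.6, 0.1]
grip_width: 0.043
```

```bash
python3 look.py w11
```

```text
14.825 [0.4679 0.2942 0.1712] -1.3456 0.043 [0.  0.6 0.1] [ 0.42  0.1   1.78 -0.    1.26  1.76]
tok [164.   86.1] [ 33  33 840] [0.5268 0.3987 0.006 ] w 0.0307 rel [-0.0888 -0.0807  0.1652]
tok [ 15.6 106.3] [ 20  22 165] [0.4785 0.5372 0.006 ] w 0.0203 rel [-0.2346 -0.0645  0.1652]
tok [258.5 170.9] [ 30  30 697] [0.4676 0.2959 0.006 ] w 0.0297 rel [-0.0017  0.      0.1652]
```

View pics/w11.png

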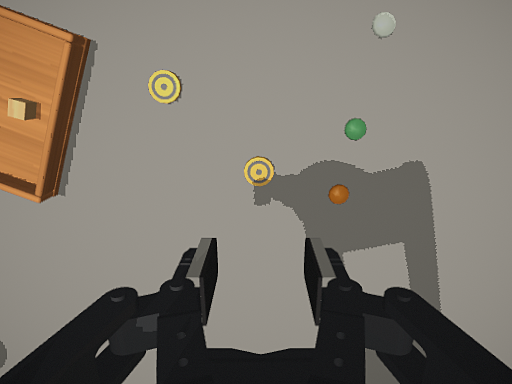

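Emit:
{"name": "apply_moves", "arguments": {"plan": [{"xyz":[-0.002,0.0,0.06],"angular":[0,0,0],"gripper":50},{"xyz":[-0.002,0.0,0.11],"angular":[0,0,0],"gripper":50},{"xyz":[-0.002,0.0,0.15],"angular":[0,0,0],"gripper":50},{"xyz":[-0.002,0.0,0.165],"angular":[0,0,0],"gripper":50},{"xyz":[-0.002,0.0,0.17],"angular":[0,0,0],"gripper":50},{"xyz":[-0.002,0.0,0.17],"angular":[0,0,0],"gripper":50},{"xyz":[-0.002,0.0,0.17],"angular":[0,0,0],"gripper":30},{"xyz":[-0.002,0.0,0.17],"angular":[0,0,0],"gripper":20},{"xyz":[-0.002,0.0,0.17],"angular":[0,0,0],"gripper":20},{"xyz":[-0.002,0.0,0.17],"angular":[0,0,0],"gripper":20}], "newtons": 35}}

```text
t: 16.12
tool_pos: [0.4685, 0.298, 0.0031]
tool_rot: [-2.456, 1.954, -0.003]
force: [-0.9, -1.3, 5.5]
grip_width: 0.0269
```

Emit:
{"name": "apply_moves", "arguments": {"plan": [{"xyz":[0,0,-0.02],"angular":[0,0,0],"gripper":20},{"xyz":[0,0,-0.05],"angular":[0,0,0],"gripper":20},{"xyz":[0,0,-0.05],"angular":[0,0,0],"gripper":20}]}}

```text
t: 16.5
tool_pos: [0.4696, 0.2986, 0.0552]
tool_rot: [-2.454, 1.952, -0.005]
force: [0.1, 0.2, -0.4]
grip_width: 0.0267
```

```bash
python3 look.py w12
```

```text
16.5 [0.4696 0.2986 0.0552] -1.3439 0.0267 [ 0.1  0.2 -0.4] [0.42 0.25 1.85 0.   1.04 1.77]
tok [115.8  90. ] [  53   53 2168] [0.5269 0.3984 0.006 ] w 0.0314 rel [-0.0842 -0.0779  0.0499]
tok [260.4 255.6] [  56   58 2615] [0.4414 0.2922 0.006 ] w 0.0378 rel [-0.      0.0293  0.049 ]
```

View pics/w12.png

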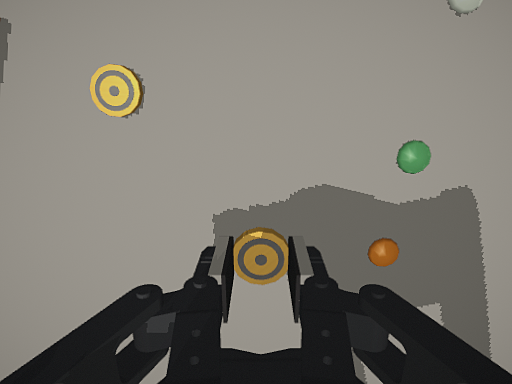

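Emit:
{"name": "apply_moves", "arguments": {"plan": [{"xyz":[0,0,-0.05],"angular":[0,0,0],"gripper":20},{"xyz":[0.04,0.004,-0.09],"angular":[0,0,0],"gripper":20},{"xyz":[0.08,0.01,-0.13],"angular":[0,0,0],"gripper":20},{"xyz":[0.12,0.015,-0.17],"angular":[0,0,0],"gripper":20},{"xyz":[0.16,0.02,-0.21],"angular":[0,0,0],"gripper":20},{"xyz":[0.21,0.025,-0.24],"angular":[0,0,0],"gripper":20},{"xyz":[0.26,0.03,-0.265],"angular":[0,0,0],"gripper":20},{"xyz":[0.32,0.036,-0.265],"angular":[0,0,0],"gripper":20},{"xyz":[0.38,0.042,-0.265],"angular":[0,0,0],"gripper":20},{"xyz":[0.43,0.048,-0.265],"angular":[0,0,0],"gripper":20},{"xyz":[0.48,0.053,-0.265],"angular":[0,0,0],"gripper":20},{"xyz":[0.512,0.057,-0.265],"angular":[0,0,0],"gripper":20}]}}

```text
t: 18.05
tool_pos: [0.5259, -0.2165, 0.3148]
tool_rot: [2.456, -1.958, -0.003]
force: [-0.7, 1.0, -0.2]
grip_width: 0.0268
```

Emit:
{"name": "apply_moves", "arguments": {"plan": [{"xyz":[0,0,0],"angular":[0,0,0],"gripper":20},{"xyz":[0,0,0],"angular":[0,0,0],"gripper":20}]}}

```text
t: 18.3
tool_pos: [0.5262, -0.2137, 0.3152]
tool_rot: [-2.458, 1.956, 0.003]
force: [-0.2, 0.0, 0.4]
grip_width: 0.0266
```

```bash
python3 look.py w13|head -1
```

```text
18.3 [ 0.5262 -0.2137  0.3152] -1.3432 0.0266 [-0.2  0.   0.4] [-0.52  0.04  1.57  0.    1.53  0.82]
```

View pics/w13.png

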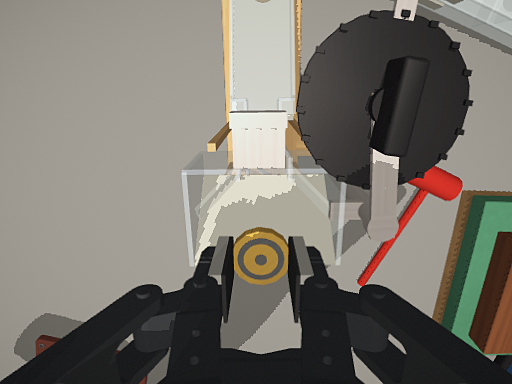

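Emit:
{"name": "apply_moves", "arguments": {"plan": [{"xyz":[0,-0.003,0.02],"angular":[0,0,0],"gripper":20},{"xyz":[0,-0.003,0.033],"angular":[0,0,0],"gripper":20},{"xyz":[0,-0.003,0.033],"angular":[0,0,0],"gripper":20},{"xyz":[0,-0.003,0.033],"angular":[0,0,0],"gripper":20},{"xyz":[0,-0.003,0.033],"angular":[0,0,0],"gripper":50},{"xyz":[0,-0.003,0.033],"angular":[0,0,0],"gripper":50},{"xyz":[0,-0.003,0.033],"angular":[0,0,0],"gripper":50},{"xyz":[0,-0.003,0.0],"angular":[0,0,0],"gripper":50},{"xyz":[0,-0.003,-0.02],"angular":[0,0,0],"gripper":50},{"xyz":[0,-0.003,-0.02],"angular":[0,0,0],"gripper":50},{"xyz":[0,-0.003,-0.02],"angular":[0,0,0],"gripper":50}]}}

```text
t: 19.73
tool_pos: [0.5292, -0.2136, 0.335]
tool_rot: [2.458, -1.956, -0.002]
force: [-0.8, 0.1, -1.1]
grip_width: 0.0424
```

```bash
python3 look.py w14|head -1
python3 - <<'E'
from h import *
a=bot.snapshot("side")
crop(a,230,100,350,200,6,"pics/s14.png")
crop(a,140,210,340,350,4,"pics/s14b.png")
E
```

```text
19.725 [ 0.5292 -0.2136  0.335 ] -1.344 0.0424 [-0.8  0.1 -1.1] [-0.52  0.04  1.53 -0.    1.57  0.82]
```

View pics/s14.png

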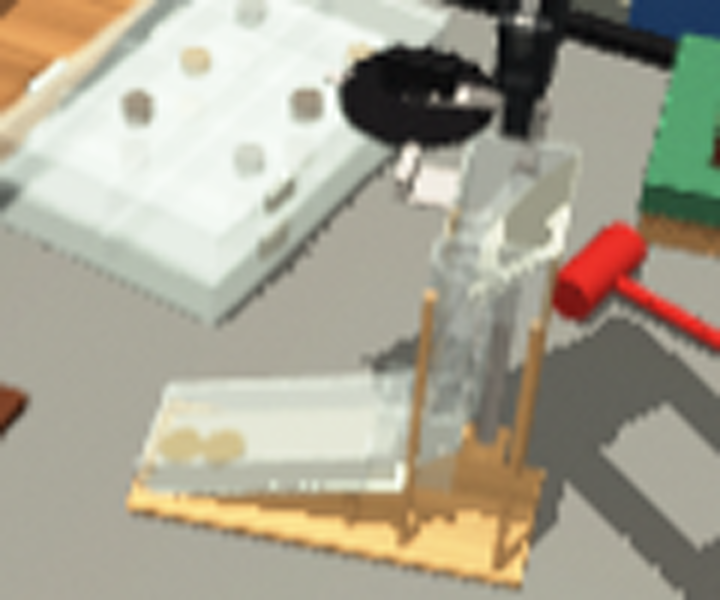

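View pics/s14b.png

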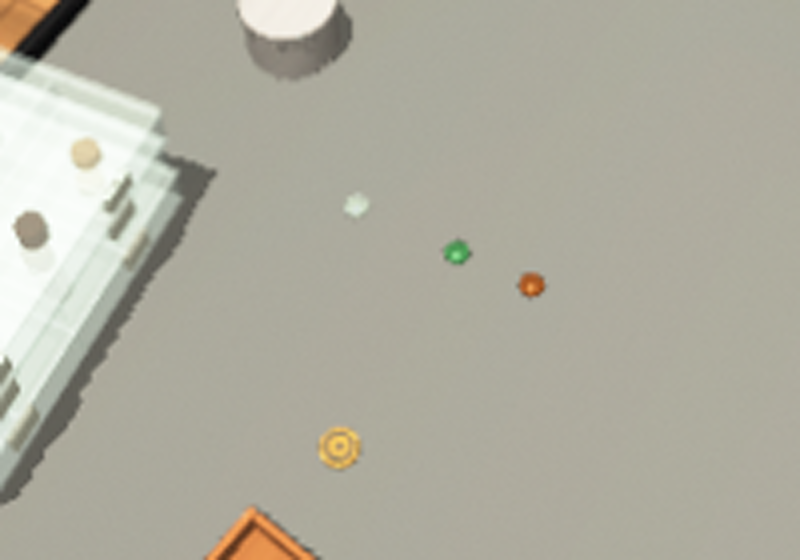

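Emit:
{"name": "apply_moves", "arguments": {"plan": [{"xyz":[-0.03,0,0],"angular":[0,0,0],"gripper":50},{"xyz":[-0.08,-0.018,0],"angular":[0,0,0],"gripper":50},{"xyz":[-0.14,-0.03,0],"angular":[0,0,0],"gripper":50},{"xyz":[-0.2,-0.045,0.02],"angular":[0,0,0],"gripper":50},{"xyz":[-0.25,-0.056,0.05],"angular":[0,0,0],"gripper":50},{"xyz":[-0.3,-0.068,0.08],"angular":[0,0,0],"gripper":50},{"xyz":[-0.35,-0.08,0.11],"angular":[0,0,0],"gripper":50},{"xyz":[-0.4,-0.09,0.14],"angular":[0,0,0],"gripper":50},{"xyz":[-0.45,-0.1,0.165],"angular":[0,0,0],"gripper":50},{"xyz":[-0.5,-0.113,0.165],"angular":[0,0,0],"gripper":50},{"xyz":[-0.55,-0.124,0.165],"angular":[0,0,0],"gripper":50},{"xyz":[-0.598,-0.135,0.165],"angular":[0,0,0],"gripper":50}]}}

```text
t: 21.32
tool_pos: [0.5257, 0.4007, 0.1695]
tool_rot: [2.457, -1.954, -0.001]
force: [0.9, 0.8, 0.3]
grip_width: 0.043
```

Emit:
{"name": "apply_moves", "arguments": {"plan": [{"xyz":[0,0,0],"angular":[0,0,0],"gripper":50},{"xyz":[0,0,0],"angular":[0,0,0],"gripper":50},{"xyz":[0,0,0],"angular":[0,0,0],"gripper":50}]}}

```text
t: 21.7
tool_pos: [0.5266, 0.398, 0.1705]
tool_rot: [2.456, -1.957, -0.0]
force: [-0.7, -0.4, -0.6]
grip_width: 0.0427
```

```bash
python3 look.py w15
```

```text
21.7 [0.5266 0.398  0.1705] -1.3455 0.0427 [-0.7 -0.4 -0.6] [ 0.53  0.35  1.49 -0.    1.31  1.87]
tok [ 31.6 139.7] [ 20  19 145] [0.5078 0.6237 0.006 ] w 0.0206 rel [-0.2243 -0.0323  0.1644]
tok [259.4 170.3] [ 30  30 697] [0.5271 0.3988 0.006 ] w 0.0296 rel [-0.0008 -0.0008  0.1645]
tok [120.9 190.8] [ 18  23 173] [0.4749 0.5312 0.006 ] w 0.0186 rel [-0.1415  0.0204  0.1644]
```

View pics/w15.png

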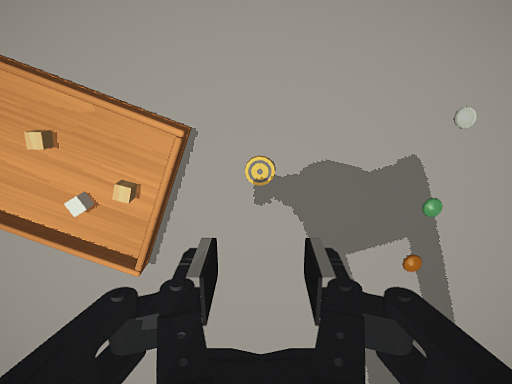

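Emit:
{"name": "apply_moves", "arguments": {"plan": [{"xyz":[-0.001,0.0,0.06],"angular":[0,0,0],"gripper":50},{"xyz":[-0.001,0.0,0.11],"angular":[0,0,0],"gripper":50},{"xyz":[-0.001,0.0,0.15],"angular":[0,0,0],"gripper":50},{"xyz":[-0.001,0.0,0.165],"angular":[0,0,0],"gripper":50},{"xyz":[-0.001,0.0,0.17],"angular":[0,0,0],"gripper":50},{"xyz":[-0.001,0.0,0.17],"angular":[0,0,0],"gripper":50},{"xyz":[-0.001,0.0,0.17],"angular":[0,0,0],"gripper":30},{"xyz":[-0.001,0.0,0.17],"angular":[0,0,0],"gripper":20},{"xyz":[-0.001,0.0,0.17],"angular":[0,0,0],"gripper":20},{"xyz":[-0.001,0.0,0.17],"angular":[0,0,0],"gripper":20}], "newtons": 35}}

```text
t: 23.0
tool_pos: [0.5278, 0.4011, 0.0035]
tool_rot: [-2.456, 1.954, -0.002]
force: [-0.9, -1.4, 6.9]
grip_width: 0.0267
```

Emit:
{"name": "apply_moves", "arguments": {"plan": [{"xyz":[0,0,-0.02],"angular":[0,0,0],"gripper":20},{"xyz":[0,0,-0.05],"angular":[0,0,0],"gripper":20},{"xyz":[0,0,-0.05],"angular":[0,0,0],"gripper":20}]}}

```text
t: 23.38
tool_pos: [0.5289, 0.4019, 0.0556]
tool_rot: [-2.453, 1.951, -0.004]
force: [1.0, -0.9, 0.0]
grip_width: 0.0265
```

```bash
python3 look.py w16
```

```text
23.375 [0.5289 0.4019 0.0556] -1.3439 0.0265 [ 1.  -0.9  0. ] [0.53 0.47 1.55 0.   1.11 1.88]
tok [260.4 255.1] [  55   57 2595] [0.5007 0.3956 0.006 ] w 0.0372 rel [-0.      0.0292  0.0494]
tok [ 47.2 252.2] [ 26  26 204] [0.4686 0.539  0.006 ] w 0.0188 rel [-0.147   0.0282  0.0498]
```

View pics/w16.png

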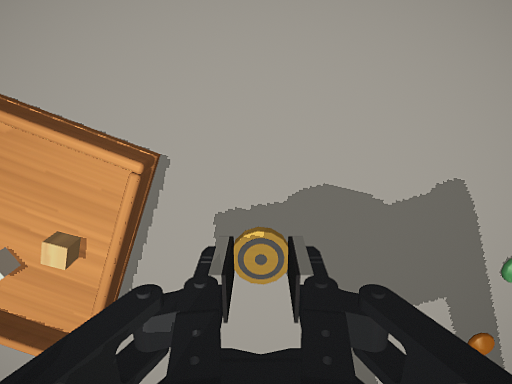

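Emit:
{"name": "apply_moves", "arguments": {"plan": [{"xyz":[0,0,-0.05],"angular":[0,0,0],"gripper":20},{"xyz":[0.04,0.01,-0.09],"angular":[0,0,0],"gripper":20},{"xyz":[0.08,0.02,-0.13],"angular":[0,0,0],"gripper":20},{"xyz":[0.12,0.028,-0.17],"angular":[0,0,0],"gripper":20},{"xyz":[0.17,0.04,-0.2],"angular":[0,0,0],"gripper":20},{"xyz":[0.22,0.05,-0.23],"angular":[0,0,0],"gripper":20},{"xyz":[0.27,0.062,-0.26],"angular":[0,0,0],"gripper":20},{"xyz":[0.33,0.076,-0.265],"angular":[0,0,0],"gripper":20},{"xyz":[0.385,0.089,-0.265],"angular":[0,0,0],"gripper":20},{"xyz":[0.44,0.1,-0.265],"angular":[0,0,0],"gripper":20},{"xyz":[0.495,0.114,-0.265],"angular":[0,0,0],"gripper":20},{"xyz":[0.55,0.127,-0.265],"angular":[0,0,0],"gripper":20}]}}

```text
t: 24.92
tool_pos: [0.5255, -0.1658, 0.315]
tool_rot: [2.458, -1.956, -0.002]
force: [0.7, -0.1, -0.3]
grip_width: 0.0267
```

Emit:
{"name": "apply_moves", "arguments": {"plan": [{"xyz":[0.03,0.007,0],"angular":[0,0,0],"gripper":20},{"xyz":[0.049,0.011,0],"angular":[0,0,0],"gripper":20},{"xyz":[0.049,0.011,0],"angular":[0,0,0],"gripper":20},{"xyz":[0.049,0.011,0],"angular":[0,0,0],"gripper":20}]}}

```text
t: 25.42
tool_pos: [0.5266, -0.2132, 0.3157]
tool_rot: [-2.459, 1.954, 0.001]
force: [0.0, 0.4, 0.3]
grip_width: 0.0266
```

```bash
python3 look.py w17|head -1
```

```text
25.425 [ 0.5266 -0.2132  0.3157] -1.3425 0.0266 [0.  0.4 0.3] [-0.52  0.04  1.57  0.    1.53  0.82]
```

View pics/w17.png

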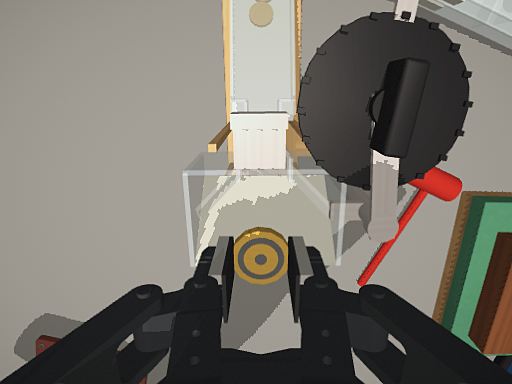

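Emit:
{"name": "apply_moves", "arguments": {"plan": [{"xyz":[0,-0.002,0.02],"angular":[0,0,0],"gripper":20},{"xyz":[0,-0.002,0.033],"angular":[0,0,0],"gripper":20},{"xyz":[0,-0.002,0.033],"angular":[0,0,0],"gripper":20},{"xyz":[0,-0.002,0.033],"angular":[0,0,0],"gripper":20},{"xyz":[0,-0.002,0.033],"angular":[0,0,0],"gripper":50},{"xyz":[0,-0.002,0.033],"angular":[0,0,0],"gripper":50},{"xyz":[0,-0.002,0.033],"angular":[0,0,0],"gripper":50},{"xyz":[0,-0.002,0.0],"angular":[0,0,0],"gripper":50},{"xyz":[0,-0.002,-0.03],"angular":[0,0,0],"gripper":50},{"xyz":[0,-0.002,-0.07],"angular":[0,0,0],"gripper":50},{"xyz":[0,-0.002,-0.08],"angular":[0,0,0],"gripper":50},{"xyz":[0,-0.002,-0.08],"angular":[0,0,0],"gripper":50}]}}

```text
t: 26.98
tool_pos: [0.5287, -0.2141, 0.3962]
tool_rot: [-2.458, 1.956, -0.002]
force: [-0.5, 0.3, 0.2]
grip_width: 0.0429
```

```bash
python3 look.py w18|head -1
python3 - <<'E'
from h import *
a=bot.snapshot("side")
cv2.imwrite("pics/s18f.png",a)
crop(a,230,100,350,200,6,"pics/s18.png")
crop(bot.snapshot("top"),60,90,460,320,2,"pics/t18.png")
E
```

```text
26.975 [ 0.5287 -0.2141  0.3962] -1.344 0.0429 [-0.5  0.3  0.2] [-0.52  0.04  1.43  0.    1.68  0.82]
```

View pics/s18.png

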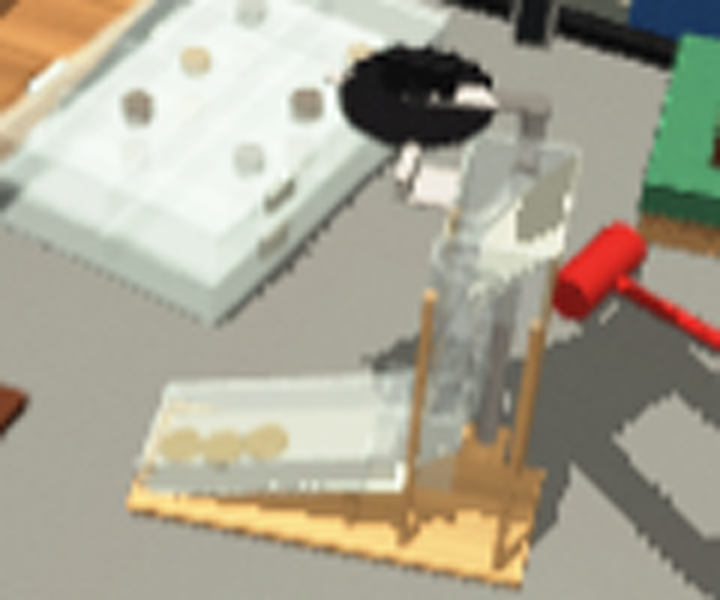

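View pics/w18.png

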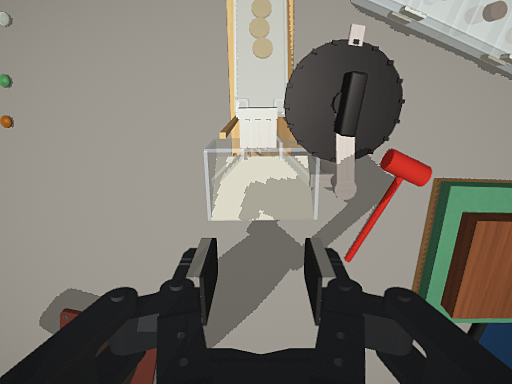

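View pics/t18.png

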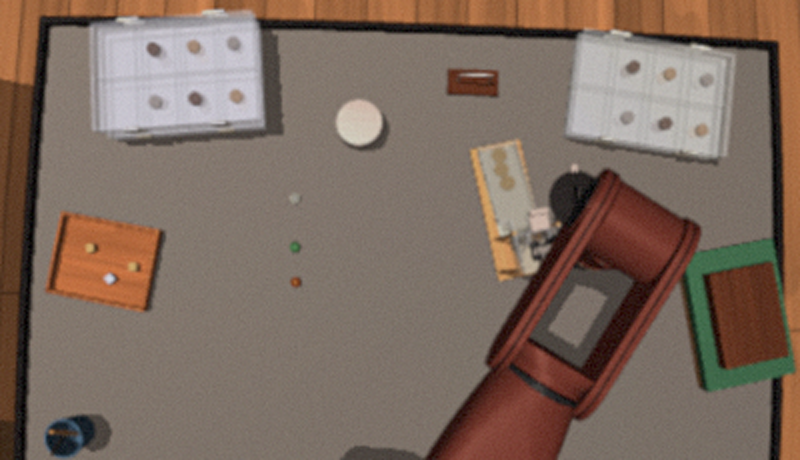

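Emit:
{"name": "apply_moves", "arguments": {"plan": [{"xyz":[0.02,-0.02,0],"angular":[0,0,0.04],"gripper":50},{"xyz":[0.045,-0.05,0],"angular":[0,0,0.09],"gripper":50},{"xyz":[0.063,-0.07,0],"angular":[0,0,0.126],"gripper":50},{"xyz":[0.063,-0.07,0],"angular":[0,0,0.126],"gripper":50},{"xyz":[0.063,-0.07,0],"angular":[0,0,0.126],"gripper":50}]}}

```text
t: 27.75
tool_pos: [0.6102, -0.2592, 0.3946]
tool_rot: [2.331, -2.106, -0.004]
force: [-0.2, 0.3, 0.4]
grip_width: 0.0422
```

```bash
python3 look.py w19|head -1;python3 - <<'E'
from h import *
c=bot.calibration("wrist");im=cv2.imread("pics/w19.png");crop(im,160,80,380,260,3.6,"pics/w19c.png")
print(proj("wrist",[[.611,-.26,.3125]],c))
E
```

```text
27.75 [ 0.6102 -0.2592  0.3946] -1.4695 0.0422 [-0.2  0.3  0.4] [-0.52  0.27  1.17  0.    1.71  0.95]
[[261.73834131 197.04261561]]
```

View pics/w19c.png

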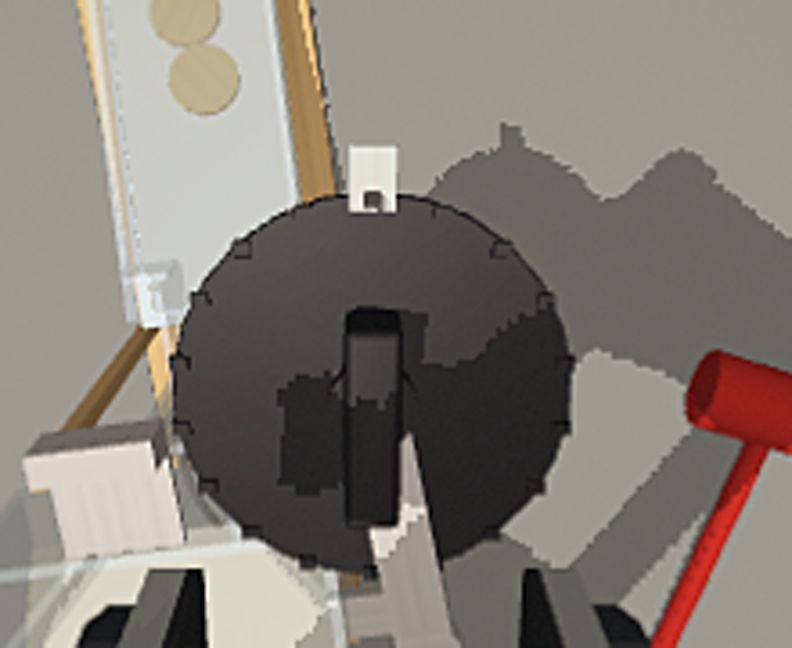

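Emit:
{"name": "apply_moves", "arguments": {"plan": [{"xyz":[0.001,-0.001,0.04],"angular":[0,0,0],"gripper":50},{"xyz":[0.001,-0.001,0.08],"angular":[0,0,0],"gripper":50},{"xyz":[0.001,-0.001,0.095],"angular":[0,0,0],"gripper":50},{"xyz":[0.001,-0.001,0.095],"angular":[0,0,0],"gripper":50},{"xyz":[0.001,-0.001,0.095],"angular":[0,0,0],"gripper":0},{"xyz":[0.001,-0.001,0.095],"angular":[0,0,0],"gripper":0},{"xyz":[0.001,-0.001,0.095],"angular":[0,0,0],"gripper":0},{"xyz":[0.001,-0.001,0.095],"angular":[0,0,0],"gripper":0},{"xyz":[0.001,-0.001,0.095],"angular":[0,0,0],"gripper":0}], "newtons": 60}}

```text
t: 28.92
tool_pos: [0.6128, -0.2608, 0.3034]
tool_rot: [-2.33, 2.106, -0.006]
force: [0.2, 0.1, 6.6]
grip_width: 0.01
```

```bash
python3 look.py w20|head -1;python3 - <<'E'
from h import *
s=bot.get_state(); print(s["wrist_torque"])
p=s["tool_pos"][:2]; y=yawnow()[0]
C=np.array([.529,-.211]); t=.227
P=C+.068*np.array([np.sin(t),-np.cos(t)])
d=p-P; a0=np.arctan2(d[1],d[0]); print("r",np.linalg.norm(d),"theta",t+np.pi/2-a0)
ex=np.array([np.cos(y),np.sin(y)]); ey=np.array([np.sin(y),-np.cos(y)])
th0=t+np.pi/2-a0
for k in np.r_[np.arange(.15,th0,.15),th0,th0+.03]:
    th=th0-k; a=t+np.pi/2-th; g=P+.068*np.array([np.cos(a),np.sin(a)]); dd=g-p
    print(round(-k,3),(dd@ex).round(4),(dd@ey).round(4))
E
```

```text
28.925 [ 0.6128 -0.2608  0.3034] -1.4699 0.01 [0.2 0.1 6.6] [-0.52  0.28  1.32  0.    1.54  0.95]
[0.10391348 0.02798341 0.08841447]
r 0.07045504297614584 theta 1.5622439009483968
-0.15 -0.0096 0.0046
-0.3 -0.0192 0.0081
-0.45 -0.0281 0.0131
-0.6 -0.0361 0.0194
-0.75 -0.0432 0.0267
-0.9 -0.049 0.0351
-1.05 -0.0535 0.0442
-1.2 -0.0567 0.0539
-1.35 -0.0583 0.064
-1.5 -0.0584 0.0742
-1.562 -0.058 0.0784
-1.592 -0.0577 0.0804
```

Emit:
{"name": "apply_moves", "arguments": {"plan": [{"xyz":[-0.0096,0.0046,0],"angular":[0,0,-0.15],"gripper":0},{"xyz":[-0.0192,0.0081,0],"angular":[0,0,-0.3],"gripper":0},{"xyz":[-0.0281,0.0131,0],"angular":[0,0,-0.45],"gripper":0},{"xyz":[-0.0361,0.0194,0],"angular":[0,0,-0.6],"gripper":0},{"xyz":[-0.0432,0.0267,0],"angular":[0,0,-0.75],"gripper":0},{"xyz":[-0.049,0.0351,0],"angular":[0,0,-0.9],"gripper":0},{"xyz":[-0.0535,0.0442,0],"angular":[0,0,-1.05],"gripper":0},{"xyz":[-0.0567,0.0539,0],"angular":[0,0,-1.2],"gripper":0},{"xyz":[-0.0583,0.064,0],"angular":[0,0,-1.35],"gripper":0},{"xyz":[-0.0584,0.0742,0],"angular":[0,0,-1.5],"gripper":0},{"xyz":[-0.058,0.0784,0],"angular":[0,0,-1.56],"gripper":0},{"xyz":[-0.058,0.0794,0],"angular":[0,0,-1.56],"gripper":0}]}}

```text
t: 30.48
tool_pos: [0.5287, -0.211, 0.3034]
tool_rot: [3.136, 0.143, 0.009]
force: [5.0, 0.9, 5.0]
grip_width: 0.0095
```

```bash
python3 look.py w21|head -1;python3 - <<'E'
from h import *
s=bot.get_state(); print(s["wrist_torque"])
E
```

```text
30.475 [ 0.5287 -0.211   0.3034] 0.0906 0.0095 [5.  0.9 5. ] [-0.52  0.04  1.59  0.    1.51 -0.61]
[ 0.15989224 -0.55441673  0.03699915]
```

View pics/w21.png

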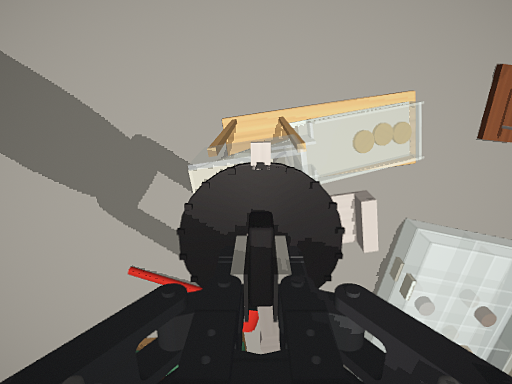

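Emit:
{"name": "apply_moves", "arguments": {"plan": [{"xyz":[0,0,0],"angular":[0,0,0.1],"gripper":0},{"xyz":[0,0,0],"angular":[0,0,0.25],"gripper":0},{"xyz":[0,0,0],"angular":[0,0,0.4],"gripper":0},{"xyz":[0,0,0],"angular":[0,0,0.55],"gripper":0},{"xyz":[0,0,0],"angular":[0,0,0.7],"gripper":0},{"xyz":[0,0,0],"angular":[0,0,0.85],"gripper":0},{"xyz":[0,0,0],"angular":[0,0,1.0],"gripper":0},{"xyz":[0,0,0],"angular":[0,0,1.13],"gripper":0},{"xyz":[0,0,0],"angular":[0,0,1.25],"gripper":0},{"xyz":[0,0,0],"angular":[0,0,1.34],"gripper":0},{"xyz":[0,0,0],"angular":[0,0,1.4],"gripper":0},{"xyz":[0,0,0],"angular":[0,0,1.42],"gripper":0}]}}

```text
t: 32.02
tool_pos: [0.5311, -0.2143, 0.3036]
tool_rot: [-2.47, 1.94, -0.022]
force: [14.1, -10.8, -1.3]
grip_width: 0.0102
```

```bash
python3 look.py w22|head -1;python3 - <<'E'
from h import *
s=bot.get_state(); print(s["wrist_torque"])
im=cv2.imread("pics/w22.png");crop(im,160,80,420,270,3,"pics/w22c.png")
E
```

```text
32.025 [ 0.5311 -0.2143  0.3036] -1.3324 0.0102 [ 14.1 -10.8  -1.3] [-0.52  0.05  1.58 -0.    1.5   0.81]
[-1.83621493 -2.32923511  0.10260761]
```

View pics/w22c.png

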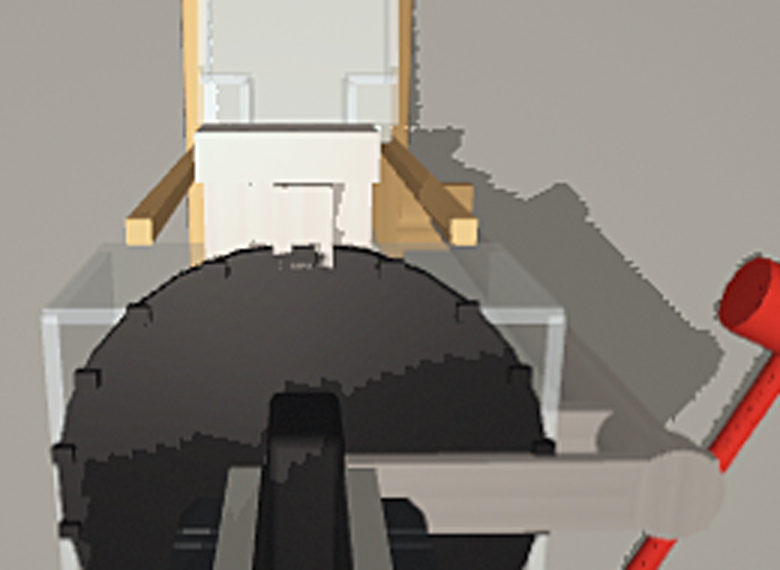

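Emit:
{"name": "apply_moves", "arguments": {"plan": [{"xyz":[0,0,0],"angular":[0,0,0.03],"gripper":0},{"xyz":[0,0,0],"angular":[0,0,0.06],"gripper":0},{"xyz":[0,0,0],"angular":[0,0,0.06],"gripper":0},{"xyz":[0,0,0],"angular":[0,0,0.06],"gripper":0}]}}

```text
t: 32.58
tool_pos: [0.5312, -0.2143, 0.3036]
tool_rot: [-2.413, 2.01, -0.023]
force: [14.1, -10.7, -0.7]
grip_width: 0.0099
```

```bash
python3 look.py w23|head -1;python3 - <<'E'
from h import *
s=bot.get_state(); print(s["wrist_torque"])
E
```

```text
32.575 [ 0.5312 -0.2143  0.3036] -1.3893 0.0099 [ 14.1 -10.7  -0.7] [-0.52  0.05  1.58 -0.    1.5   0.87]
[-1.89158225 -2.44951034  0.84878651]
```

Emit:
{"name": "apply_moves", "arguments": {"plan": [{"xyz":[0,0,0],"angular":[0,0,0.06],"gripper":0},{"xyz":[0,0,0],"angular":[0,0,0.03],"gripper":0},{"xyz":[0.003,0,0],"angular":[0,0,0],"gripper":50},{"xyz":[0.003,0,0],"angular":[0,0,0],"gripper":50},{"xyz":[0.003,0,0],"angular":[0,0,0],"gripper":50},{"xyz":[0.003,0,-0.03],"angular":[0,0,0],"gripper":50},{"xyz":[0.003,0,-0.07],"angular":[0,0,0],"gripper":50},{"xyz":[0.003,0,-0.11],"angular":[0,0,0],"gripper":50},{"xyz":[0.003,0,-0.12],"angular":[0,0,0],"gripper":50},{"xyz":[0.003,0,-0.12],"angular":[0,0,0],"gripper":50}]}}

```text
t: 33.88
tool_pos: [0.5277, -0.2137, 0.4209]
tool_rot: [-2.413, 2.012, -0.001]
force: [-0.9, 0.0, -0.6]
grip_width: 0.0424
```

```bash
python3 look.py w24|head -1;python3 - <<'E'
from h import *
im=cv2.imread("pics/w24.png");crop(im,170,0,390,200,3.6,"pics/w24c.png")
crop(bot.snapshot("side"),140,80,400,350,2.2,"pics/s24.png")
E
```

```text
33.875 [ 0.5277 -0.2137  0.4209] -1.3901 0.0424 [-0.9  0.  -0.6] [-0.52  0.04  1.38  0.    1.72  0.87]
```

View pics/w24c.png

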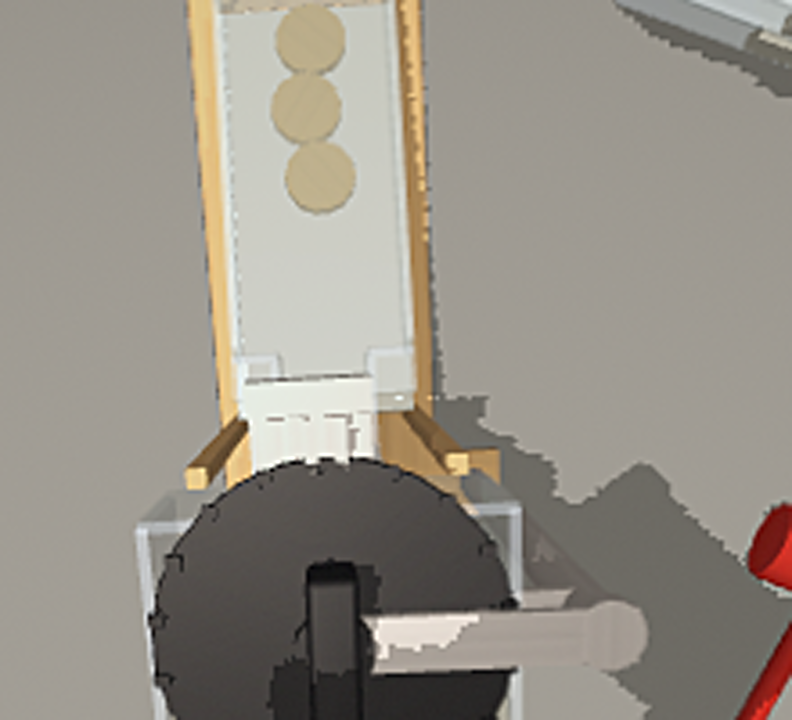

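View pics/s24.png

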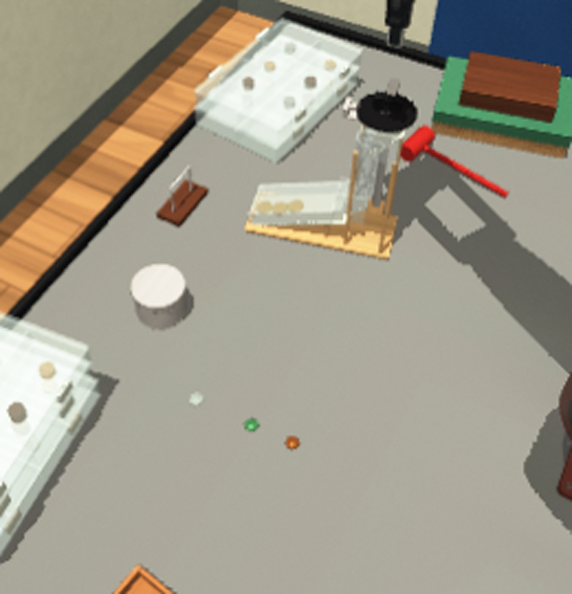

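```bash
python3 -c "
from bench import bot
print(bot.job_done())"
```

```text
the job is handed in; nothing more can be done
None
```

The job is handed in at about 34 s of the 210 s allowed; it returned no verdict.

**What I did:** I gripped the cap's bar, unscrewed it by about 1.34 rad and swung the arm aside to about 1.55 rad. I found three tokens on the cart and dropped each one flat, ringed side up, into the hopper. I then swung the cap home, screwed it down and lifted the gripper clear.

**Last checks:**
- **Tokens:** all three lie in the bay, plain side up, in the side and wrist pictures.
- **Arm:** it sits square to the turner, so home to within about 0.02 rad.
- **Cap:** the wrist torque rose to 0.85 N m at the end of its turn, so it is against its stop.
- **Robot:** free of contact, 0.42 m up, with the force reading near zero.
- **Bystanders:** gems, mallet, tin and tray look unmoved, judged by eye only in the last pictures.

**What failed or disagreed:**
- My first move call was refused because its rows lacked the required keys. Nothing moved.
- The wrist camera read the cap about 3 to 4 mm to one side of where the arm settled. I allowed for that.
- While I screwed the cap tight, the tool was pushed about 4 mm sideways with about 18 N, well below the limits.
- The bar looks about 2° past square to the arm in the last picture. That is within my reading error and below the 0.12 rad limit.

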